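# Find the steel specimen by balance and load it in the stage holder

## Task

The labels have come off the two black specimen mounts: stand them upright on opposite pans of the two-pan balance, one on each, and let the beam show which is heavier. Take the one whose side drops (the steel one), stand it on the front of the microscope stage and slide it along the plate, past the sprung roller, until it is home in the corner of the specimen holder with the roller holding it; leave the lighter one standing on its pan. Work gently: set the mounts down rather than dropping them, do not press hard on the balance or the microscope, and leave the other things alone.

Things in the scene. Friction and masses are not known exactly. Their poses are not given: they have to be found in the camera images.
- mount_a_mid (a point): centre (half-way up) of one of the two black resin specimen mounts: an upright cylinder 30 mm in diameter and 30 mm high, a small silvery polished square in its top face. Its z axis points up out of the polished face.
- mount_b_mid (a point): centre (half-way up) of the other black mount, the same in size and looks. One of the two (steel inside, more than 65 g) is heavier than the other (aluminium inside, less than 55 g).
- balance: dark blue two-pan trip balance, fixed to the bench. Origin: on the bench under the beam's pivot; the beam runs along its y axis. Two round steel pans (78 mm across, rim 4 mm above the pan floor) centred 110 mm from the pivot at y = +110 and y = -110 mm; a linkage keeps them level. Pan floors are 95 mm above the bench when the beam is level.
- beam (a joint): tilt of the balance beam, rad: 0 is level (where it rests when empty), positive when the +y pan is down, stops at +0.1 and -0.1 (a pan is then 11 mm lower or higher). It swings freely.
- microscope: cream upright microscope, fixed. Origin: on the optical axis at bench level; its x axis points from its open front (loading side) to its limb, z up. Black stage plate from x = -220 to +100, y = -100 to +100 mm; objective turret within 60 mm of the axis from 290 mm up; limb from x = +135 mm. The satin specimen holder lies on the plate, all of it under 10 mm high.
- stand_point (a point): bench-level point straight below the place near the plate's front edge to stand the mount before sliding it (185 mm before the optical axis, axes as the microscope's). The plate's top is 115 to 139 mm above the bench there and everywhere, as the coarse focus was left: not measured, feel for it. Pressed, it springs down about 1 mm for 5 N.
- seat_mid (a point): bench-level point straight below the middle of the holder's travel (axes as the microscope's). The fixed L jaw, open to -x, has an end stop across x and a side rail on its -y side. A mount home in its corner is centred at y = 0 of this point and at x = -10 to +10 mm, as the stage drive was left: not measured, feel for it. The holder does not give when pushed.
- clip (a joint): swing of the sprung finger with the white roller (10 mm diameter) on the holder's +y side, rad: 0 with the holder empty, 0.2 to 0.26 as a mount passes it, 0.13 to 0.15 with one home. A mount slid along +x meets the roller 28 mm before home and pushes it aside with 2 to 5 N; from about 9 mm before home on, the roller closes behind the mount and, once let go, drives it home.
- mount_green: bystander: green specimen mount, 40 mm diameter, 22 mm high; origin under its centre
- objective: bystander: satin metal objective standing upright, 31 mm diameter, 43 mm high; origin under its centre
- eyepiece: bystander: black and satin eyepiece standing upright, 39 mm diameter, 52 mm high; origin under its centre
- oil_bottle: bystander: small amber bottle, 32 mm diameter, 65 mm high; origin under its centre
- screwdriver: bystander: screwdriver with yellow handle lying on the bench, 160 mm long; origin under its middle
- slide_box: bystander: white box with blue-grey lid, 72 by 102 mm, 33 mm high; origin under its centre

How it is judged:
By the outcome, as a careful person would: the job done as asked, in the order asked, and still so for the second after the job is handed in, with the robot touching nothing.
It also fails if it takes over 72 s, if anything falls off the work surface, if the arm or the gripper's body presses on something with over 40 N, if the wrist force passes 120 N, or if a joint passes its speed limit or range.

## Robot

A 7-joint arm with a two-finger parallel gripper is mounted at the origin on the work surface. World frame = base frame: x ahead of the robot, y to its left, z up, the work surface at z = 0. Lengths are in m, angles in rad, forces in N, time in s.
With the tool pointing down it reaches from about 0.425 to 0.95 m from the base axis. Payload 16.7 kg.
Tool frame: the origin (TCP) lies midway between the tips of the shut fingers; the grasp point (between the pads) lies 19 mm behind it; z points along the fingers, y is the direction in which the jaws open and shut (so a half turn about z gives the same grasp; the last joint's range is limited). The gripper opens to 94 mm and grips with 3 to 60 N. Pads are 16 mm wide; open, the fingers measure 119 mm over their backs; the gripper's body (75 mm by 177 mm) begins 78 mm behind the grasp point.
Start: joints at [1.175, 0.426, 0.074, 1.606, -0.034, 1.111, -0.067], TCP at [0.164, -0.655, 0.205] pointing down, gripper open.
Joint ranges: [-2.85, 2.85], [-0.5, 2.14], [-1.23, 1.37], [0.21, 2.46], [-1.02, 4.16], [0.16, 2.05], [-2.73, 2.73]. Speed limits (rad/s): [1.89, 1.89, 2.39, 2.39, 3.01, 3.01, 3.01].

## Interface

Orientations are given as a unit quaternion [x, y, z, w].
In Python, from plant import bot, optics gives the robot as it stands.
- The arm moves only by the tool step_arm, never from a script. Its argument "targets" is a list of rows, each a list of 6 numbers: the shift along the tool's x, y, z in mm, then the turn, a rotation vector about the tool's x, y, z in degrees. A call has 1 to 10 rows; each row is the pose to reach, as a shift and turn from the pose commanded when the call began, along the tool's axes at that moment; what a row does not reach only later rows make up. A row lasts 1/12 s, in which the tool goes at most 41.7 mm and 7.16 degrees, less where a joint would pass 70% of its speed; a pose out of reach is approached as far as the arm can. A call with a gripper value outside its range is refused whole. "hand" is the finger opening in mm, from 0 to 94, set as the call begins (left out, the last holds). The fingers move at their own pace and stop on an object; "force" is the grip in N (left out, the last holds). Time passes only in rows, so rows that repeat a pose let the fingers close. It gives the time, the measured TCP pose, the force and the opening at its end, in the units of the state.
- bot.get_obs(): the state, without advancing time (a new reading comes with each control period).
- optics.grab_frame(name): name is "scene" or "top" or "wrist"; returns the picture (400x640x3 uint8, red, green, blue); there is no depth.
- optics.camera_params(name): a dict with "fx", "fy", "cx", "cy" (pixels), "position" and "rotation" of the camera in the world. Camera axes: x right, y up, looking along -z (the intrinsics and any distortion apply to the point x, -y, -z); pixel columns grow to the right and rows downward; lengths in m; the calibration is good to about 2 mm. A picture is of the moment at which its call begins: read the wrist's pose just before it. camera_params takes no time and is no camera call; for the wrist camera it gives the pose at the moment of the call.
- bot.close_job(): hands the job in, once; it reports no verdict.
Trained networks look in the newest picture that a camera, given by its name, has taken for a name from the list of things; names that differ only in an ending like _2 or _b are one class to them, and where a whole thing is asked for, a point or a joint stands for the part that bears it (a point fixed in the world has none). Each returns a list of dicts, best first, with "p" (0 to 1); they miss things now and then, are a little off and sometimes report something else, mostly with a low value. They report only what shows in the picture. A call takes as long as a camera call.
- optics.search_frame(label, camera): "position" ([x, y, z] in m, in world coordinates, good to about 4 mm: the middle of the surface that is visible of it).
- optics.trace(label, camera): "pixels" (400x640 bool, what is visible of it).
- optics.place_of(label, camera): "position" ([x, y, z] in m, in world coordinates, good to about 4 mm: a listed point, or the origin of a listed thing).
The state is a dict: "clock": time; "joints": joint angles; "joint_velocities": joint speeds; "tau": joint torques, N m; "tool_pos": TCP position; "eef_rot": TCP orientation; "ft_force": force on the tool from outside, world axes, zero at the start; "wrist_torque": the same for the moment, N m; "finger_gap": opening from 0.0 (shut) to 1.0 (fully open).
Only numpy, scipy, OpenCV 4.12 (cv2) and the standard library are available. Lean on these libraries where they do the work, as an engineer would, in place of code of your own. Each camera call takes 0.05 s, during which the arm holds its last target.

## Working session

There is one attempt and no reset: what is moved stays moved. The work goes in short steps, Python scripts to look and compute and a tool call to move; the robot and the scene stay as the last step left them, time stands still between calls to the robot, and variables do not carry over. Pictures are saved under pics/ and viewed, and the job is handed in when it is done.

Besides the shell and the picture viewer there is one more tool, called as name(argument=value, ...), one argument or row to a line, values as JSON. step_arm: Moves the arm, as the interface text tells. Its arguments: {"type":"object","properties":{"targets":{"type":"array"},"hand":{"type":"number"},"force":{"type":"number"}},"required":["targets"]}

```bash
mkdir -p pics; ls; python3 - <<'E'
from plant import bot, optics
import cv2
o=bot.get_obs(); print(o)
for c in ["scene","top","wrist"]:
    p=optics.camera_params(c); print(c,p)
    im=optics.grab_frame(c); cv2.imwrite(f"pics/{c}0.png",im[:,:,::-1])
E
```

```text
pics
{'clock': 0.0, 'joints': array([ 1.17548482,  0.42671568,  0.07389865,  1.60659924, -0.03411231,
        1.1108168 , -0.06709224]), 'joint_velocities': array([ 2.30486433e-03,  1.00074933e-03, -1.64905602e-03,  5.78192642e-04,
        3.69148470e-04,  2.04428287e-04, -9.70297404e-05]), 'tau': array([-6.64698891e-04, -9.35817361e+01,  3.66594605e+00, -4.54184568e+01,
       -4.90277633e-02,  2.01448024e-02, -4.40269304e-06]), 'tool_pos': array([ 0.16409354, -0.65429673,  0.20479137]), 'eef_rot': array([ 9.92460840e-01,  1.22560488e-01, -1.28597449e-04, -6.26008773e-04]), 'ft_force': array([ 0.94686428,  1.12727836, -0.15600001]), 'wrist_torque': array([-0.0594013 , -0.01051939, -0.0277821 ]), 'finger_gap': 0.9972425543794894}
scene {'fx': 369.17290053212866, 'fy': 369.17290053212866, 'cx': 325.04169230104844, 'cy': 204.7195770332309, 'position': array([1.11814846, 0.36526061, 0.73343228]), 'rotation': array([0.17261801, 0.33466084, 0.81520666, 0.44004915])}
top {'fx': 517.3048601449767, 'fy': 517.3048601449767, 'cx': 319.0858996953548, 'cy': 192.29877932509154, 'position': array([ 0.32132932, -0.02571129,  1.46598174]), 'rotation': array([-0.07175062,  0.06786993,  0.71069835, -0.69652952])}
wrist {'fx': 278.7379032660936, 'fy': 278.7379032660936, 'cx': 322.14431156138403, 'cy': 195.57731299221504, 'position': array([ 0.23006873, -0.63729713,  0.38367991]), 'rotation': array([-0.09346057,  0.0738316 , -0.61102482,  0.78259995])}
```

View pics/scene0.png

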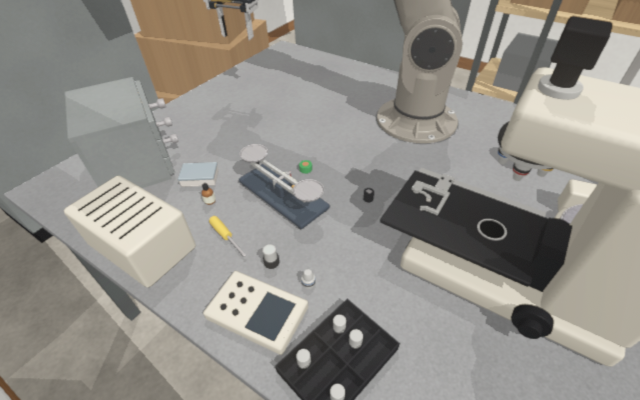

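View pics/top0.png

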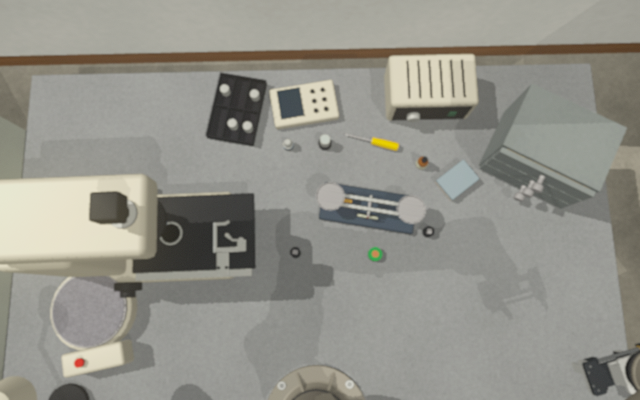

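View pics/wrist0.png

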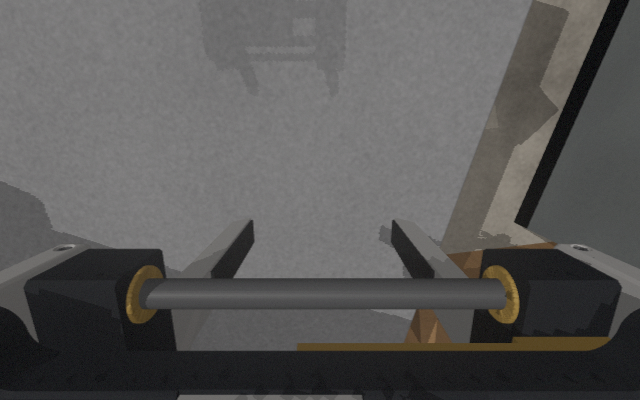

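```bash
python3 - <<'E'
from plant import bot, optics
import numpy as np
np.set_printoptions(precision=4,suppress=True)
for c in ["top","scene"]:
  for n in ["mount_a_mid","balance","microscope","stand_point","seat_mid","mount_green","objective","eyepiece","oil_bottle","screwdriver","slide_box"]:
    r=optics.place_of(n,c); print(c,n,[(d["position"],round(d["p"],2),{k:v for k,v in d.items() if k not in("position","p")}) for d in r[:4]])
print(bot.get_obs()["clock"])
E
```

```text
top mount_a_mid [([0.491, -0.322, 0.0164], 0.65, {}), ([0.6388, -0.4141, 0.0031], 0.2, {})]
top balance [([0.5659, -0.1574, -0.0001], 0.58, {}), ([0.4922, -0.3211, 0.0181], 0.49, {})]
top microscope [([0.4937, 0.3739, 0.0019], 0.95, {})]
top stand_point [([0.6383, -0.4168, 0.0004], 0.51, {})]
top seat_mid []
top mount_green [([0.4363, -0.1695, 0.0001], 0.51, {})]
top objective [([0.4327, -0.1731, 0.0011], 0.57, {}), ([0.7588, 0.0675, -0.0003], 0.41, {}), ([0.4902, 0.3744, 0.0028], 0.21, {})]
top eyepiece [([0.7599, -0.0386, 0.0016], 0.45, {})]
top oil_bottle [([0.6906, -0.32, -0.0018], 0.52, {})]
top screwdriver [([0.7678, -0.1797, -0.0055], 0.52, {}), ([0.641, -0.4181, 0.0027], 0.32, {})]
top slide_box [([0.6388, -0.4135, 0.0006], 0.88, {})]
scene mount_a_mid []
scene balance [([0.5688, -0.1559, 0.001], 0.82, {}), ([0.4443, 0.0499, 0.0186], 0.56, {})]
scene microscope []
scene stand_point []
scene seat_mid []
scene mount_green [([0.4327, -0.1719, 0.0053], 0.65, {}), ([0.7578, -0.0356, -0.0035], 0.42, {})]
scene objective [([0.7567, 0.0721, 0.0022], 0.54, {})]
scene eyepiece [([0.7554, -0.0374, -0.0022], 0.51, {})]
scene oil_bottle []
scene screwdriver [([0.7655, -0.1732, 0.0038], 0.83, {})]
scene slide_box [([0.6409, -0.412, -0.0018], 0.8, {})]
1.25
```

```bash
python3 - <<'E'
import cv2
t=cv2.imread("pics/top0.png"); s=cv2.imread("pics/scene0.png")
cv2.imwrite("pics/t_mic.png",cv2.resize(t[180:290,120:310],None,fx=4,fy=4,interpolation=cv2.INTER_CUBIC))
cv2.imwrite("pics/t_bal.png",cv2.resize(t[170:270,280:450],None,fx=4.5,fy=4.5,interpolation=cv2.INTER_CUBIC))
cv2.imwrite("pics/s_mic.png",cv2.resize(s[160:280,350:550],None,fx=4,fy=4,interpolation=cv2.INTER_CUBIC))
cv2.imwrite("pics/s_bal.png",cv2.resize(s[130:230,220:390],None,fx=4.5,fy=4.5,interpolation=cv2.INTER_CUBIC))
E
```

```text
(no output)
```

View pics/t_mic.png

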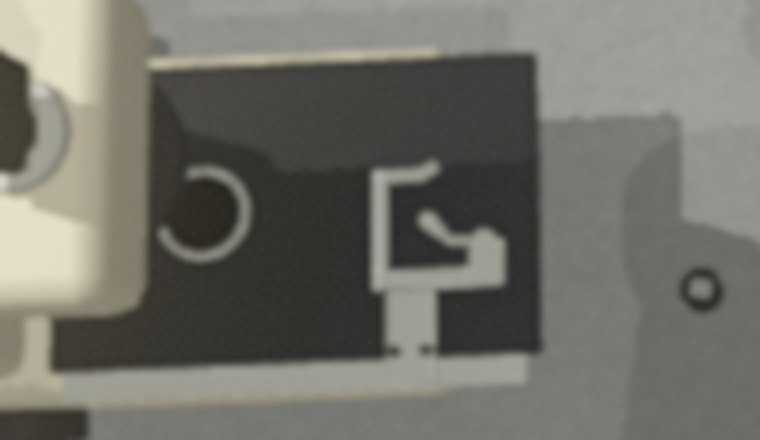

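View pics/t_bal.png

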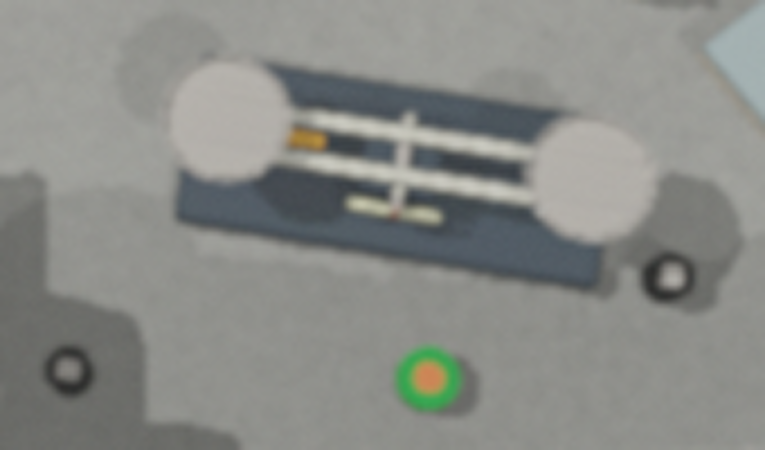

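View pics/s_mic.png

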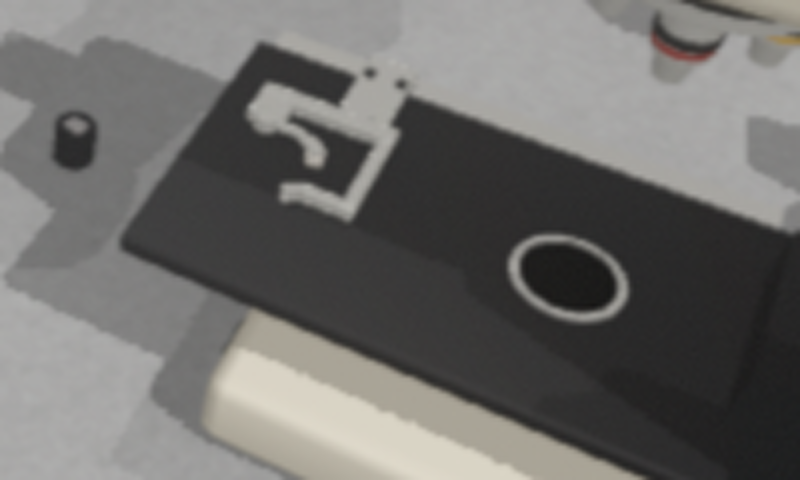

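View pics/s_bal.png

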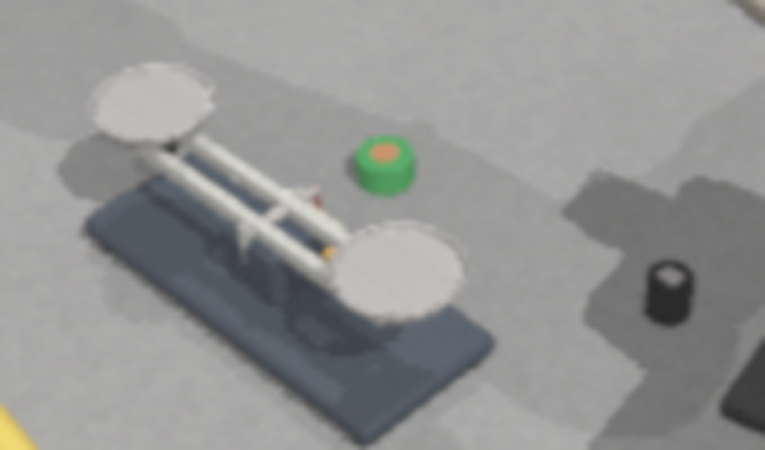

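```bash
cat > h.py <<'E'
import numpy as np, cv2
from scipy.spatial.transform import Rotation as R
from plant import bot, optics
np.set_printoptions(precision=4,suppress=True)
def ray(P,u,v):
    d=np.array([(u-P['cx'])/P['fx'],-(v-P['cy'])/P['fy'],-1.]); d=R.from_quat(P['rotation']).apply(d)
    return np.array(P['position']),d/np.linalg.norm(d)
def atz(P,uv,z):
    o,d=ray(P,*uv); return o+d*(z-o[2])/d[2]
def proj(P,X):
    c=R.from_quat(P['rotation']).inv().apply(np.asarray(X)-P['position'])
    return np.array([P['cx']+P['fx']*c[...,0]/-c[...,2],P['cy']-P['fy']*c[...,1]/-c[...,2]]).T
def tri(obs):
    A=np.zeros((3,3));b=np.zeros(3);rs=[ray(P,*uv) for P,uv in obs]
    for o,d in rs:
        M=np.eye(3)-np.outer(d,d);A+=M;b+=M@o
    X=np.linalg.solve(A,b);return X,[np.linalg.norm((np.eye(3)-np.outer(d,d))@(X-o)) for o,d in rs]
def tool():
    o=bot.get_obs();return o['tool_pos'],R.from_quat(o['eef_rot']),o
def rel(X):  # world point -> shift in tool axes mm
    p,r,o=tool();return r.inv().apply(np.asarray(X)-p)*1000
E
python3 - <<'E'
from h import *
T=optics.camera_params("top");S=optics.camera_params("scene")
t=lambda x,y,ox,oy,f:(ox+(x+.5)/f-.5,oy+(y+.5)/f-.5)
tm=lambda x,y:t(x,y,120,180,4); tb=lambda x,y:t(x,y,280,170,4.5)
sm=lambda x,y:t(x,y,350,160,4); sb=lambda x,y:t(x,y,220,130,4.5)
def show(n,a,b): print(n,*tri([(T,a),(S,b)]))
show("mountA top",tb(70,370),sb(670,272))
show("pan L",tb(230,121),sb(396,270)); show("pan R",tb(592,180),sb(152,101))
show("green top",tb(429,379),sb(385,152))
show("plate front robot corner",tm(541,350),sm(263,42))
show("plate front far corner",tm(535,56),sm(123,238))
show("ring",tm(204,214),sm(568,279))
show("stop/rail outer corner",tm(374,172),sm(352,213))
show("stop/base outer corner",tm(374,288),sm(398,126))
print("B top",atz(T,tb(670,274),.03),"A top",atz(T,tb(70,370),.03))
for z in(.115,.127,.139): print(z,[atz(T,tm(*q),z)[:2] for q in [(541,350),(535,56),(204,214),(374,172)]])
E
```

```text
mountA top [0.4423 0.0489 0.0318] [np.float64(0.00015786047440843916), np.float64(0.0001578604744084137)]
pan L [ 0.584  -0.0521  0.0945] [np.float64(5.5820619204023116e-05), np.float64(5.5820619204063075e-05)]
pan R [ 0.5436 -0.2669  0.0971] [np.float64(0.0005506530570185924), np.float64(0.0005506530570186442)]
green top [ 0.4333 -0.1726  0.0219] [np.float64(0.00019924465560345464), np.float64(0.00019924465560340653)]
plate front robot corner [0.3971 0.1507 0.1181] [np.float64(0.001945474044844331), np.float64(0.0019454740448442958)]
plate front far corner [0.5919 0.1546 0.1156] [np.float64(0.0004932094077354731), np.float64(0.0004932094077353601)]
ring [0.4903 0.371  0.1184] [np.float64(0.0007675195095551561), np.float64(0.000767519509555116)]
stop/rail outer corner [0.5148 0.2573 0.1265] [np.float64(0.00022670678766672822), np.float64(0.00022670678766668767)]
stop/base outer corner [0.4388 0.2546 0.1313] [np.float64(0.00034047877156806786), np.float64(0.0003404787715681838)]
B top [ 0.4943 -0.3232  0.03  ] A top [0.4425 0.0489 0.03  ]
0.115 [array([0.3979, 0.1493]), array([0.5922, 0.1542]), array([0.4909, 0.3712]), array([0.5164, 0.26  ])]
0.127 [array([0.3972, 0.1477]), array([0.5898, 0.1526]), array([0.4894, 0.3677]), array([0.5147, 0.2575])]
0.139 [array([0.3966, 0.1461]), array([0.5874, 0.151 ]), array([0.4879, 0.3642]), array([0.513 , 0.2549])]
```

```bash
cat >> h.py <<'E'
def go(X,yaw):  # yaw deg of tool x in world, pointing down
    p,r,o=tool()
    y=np.radians(yaw); t=R.from_matrix(np.array([[np.cos(y),np.sin(y),0],[np.sin(y),-np.cos(y),0],[0,0,-1]]))
    print("shift",rel(X),"turn",np.degrees((r.inv()*t).as_rotvec()),"now",p,"F",o['ft_force'],"j",o['joints'],"t",o['clock'])
E
python3 - <<'E'
from h import *
go([.494,-.323,.13],48)
print(optics.search_frame("mount_b_mid","top"),optics.place_of("mount_b_mid","top"))
E
```

```text
shift [ 400.5301 -241.5096   75.5147] turn [  0.0052  -0.0014 -33.9171] now [ 0.1643 -0.6547  0.2055] F [-0.0751  0.6781 -0.2455] j [ 1.1755  0.426   0.0739  1.606  -0.0341  1.1107 -0.0671] t 1.25
[] [{'position': [0.4441, 0.0508, 0.0181], 'p': 0.65}]
```

step_arm(
  targets=[
    [40,-24,0,0,0,-4],
    [80,-48,0,0,0,-8],
    [110,-66,0,0,0,-12],
    [145,-87,0,0,0,-16],
    [180,-108,0,0,0,-20],
    [215,-130,0,0,0,-24],
    [250,-151,0,0,0,-28],
    [285,-172,0,0,0,-32],
    [320,-193,0,0,0,-34],
    [355,-214,20,0,0,-34],
  ],
  hand=60,
  force=15,
)

```text
clock: 2.18
tool_pos: [0.4571, -0.3622, 0.1901]
eef_rot: [0.913, 0.409, 0.001, 0.002]
ft_force: [1.1, -0.4, 0.0]
finger_gap: 0.641
```

step_arm(
  targets=[
    [25,-42,20,0,0,0],
    [25,-42,40,0,0,0],
    [25,-42,40,0,0,0],
    [25,-42,40,0,0,0],
  ],
)

```text
clock: 2.52
tool_pos: [0.4392, -0.3163, 0.147]
eef_rot: [0.913, 0.408, -0.0, -0.001]
ft_force: [-0.3, -0.3, 0.9]
finger_gap: 0.643
```

```bash
python3 - <<'E'
from h import *
go([.494,-.323,.13],48)
P=optics.camera_params("wrist"); im=optics.grab_frame("wrist"); cv2.imwrite("pics/w1.png",im[:,:,::-1]); np.save("P1.npy",P,allow_pickle=True)
print(proj(P,np.array([[.4943,-.3232,.03],[.5436,-.2669,.097]])))
E
```

```text
shift [31.5635 45.295  16.8918] turn [-0.0749  0.0207  0.1241] now [ 0.4392 -0.3163  0.147 ] F [-0.2686 -0.263   0.9255] j [ 0.6957  0.2844 -0.2251  1.9522  0.0791  0.9147 -0.2998] t 2.5167
[[365.9377 163.4339]
 [381.6023  76.6467]]
```

View pics/w1.png

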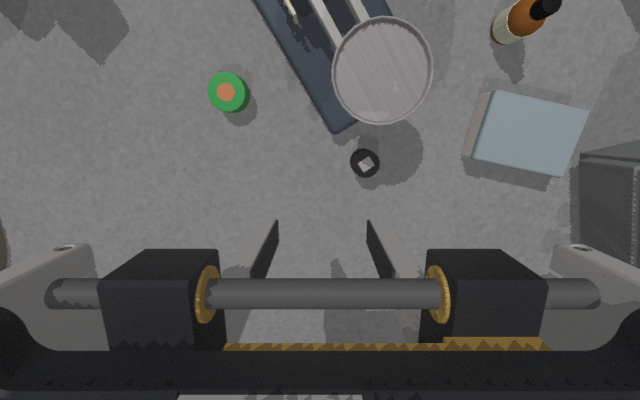

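step_arm(
  targets=[
    [16,23,0,0,0,0],
    [31.5,45.3,10,0,0,0],
    [31.5,45.3,40,0,0,0],
    [31.5,45.3,70,0,0,0],
    [31.5,45.3,95,0,0,0],
    [31.5,45.3,115,0,0,0],
    [31.5,45.3,125,0,0,0],
    [31.5,45.3,133,0,0,0],
    [31.5,45.3,133,0,0,0],
  ],
)

```text
clock: 3.32
tool_pos: [0.4943, -0.3242, 0.0138]
eef_rot: [0.913, 0.407, -0.0, -0.0]
ft_force: [0.8, 0.2, 1.0]
finger_gap: 0.639
```

```bash
python3 - <<'E'
from h import *
go([.494,-.323,.014],48)
im=optics.grab_frame("wrist"); cv2.imwrite("pics/w2.png",im[:,:,::-1])
E
```

```text
shift [ 0.7076 -0.9978 -0.1765] turn [-0.0137  0.0128  0.0215] now [ 0.4943 -0.3242  0.0138] F [0.7795 0.1526 0.9543] j [ 0.6277  0.5326 -0.1992  1.9282  0.1576  0.6959 -0.3986] t 3.3167
```

View pics/w2.png

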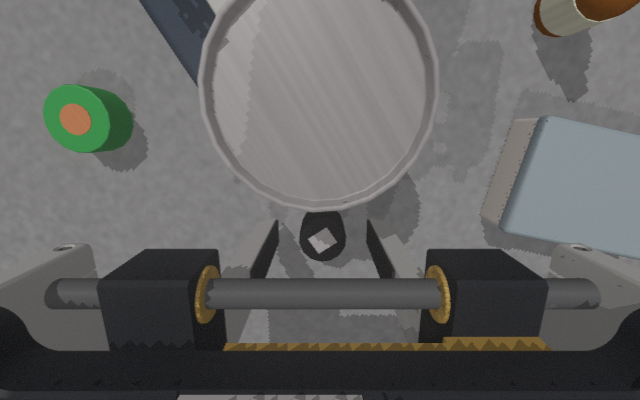

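step_arm(
  targets=[
    [0,0,0,0,0,0],
    [0,0,0,0,0,0],
    [0,0,0,0,0,0],
    [0,0,0,0,0,0],
    [0,0,0,0,0,0],
    [0,0,0,0,0,0],
  ],
  hand=20,
  force=15,
)

```text
clock: 3.87
tool_pos: [0.4945, -0.3235, 0.0146]
eef_rot: [0.913, 0.407, 0.0, 0.0]
ft_force: [-1.3, 1.3, 5.2]
finger_gap: 0.314
```

```bash
python3 - <<'E'
from h import *
go([.5436,-.2669,.150],48)
im=optics.grab_frame("wrist"); cv2.imwrite("pics/w3.png",im[:,:,::-1])
E
```

```text
shift [  74.8784   -1.1895 -135.3539] turn [ 0.0364 -0.0065  0.0817] now [ 0.4945 -0.3235  0.0146] F [-1.2925  1.3372  5.1691] j [ 0.627   0.5308 -0.1998  1.929   0.1575  0.696  -0.3987] t 3.8667
```

View pics/w3.png

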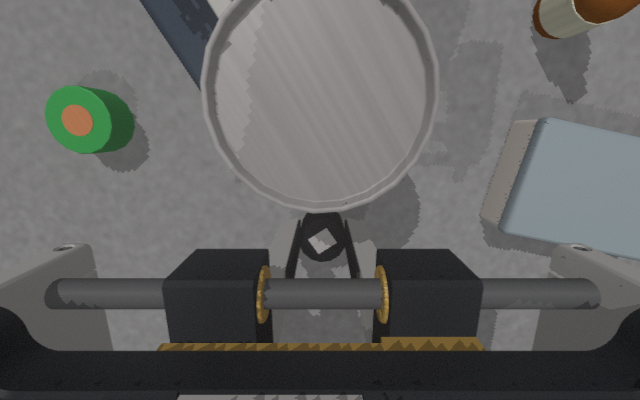

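step_arm(
  targets=[
    [0,0,-10,0,0,0],
    [0,0,-35,0,0,0],
    [0,0,-70,0,0,0],
    [0,0,-105,0,0,0],
    [10,0,-130,0,0,0],
    [35,0,-135,0,0,0],
    [60,-1,-135,0,0,0],
    [75,-1.2,-135,0,0,0],
    [75,-1.2,-135,0,0,0],
    [75,-1.2,-135,0,0,0],
  ],
)

```text
clock: 4.75
tool_pos: [0.5438, -0.266, 0.1496]
eef_rot: [0.913, 0.408, 0.0, -0.0]
ft_force: [0.3, -0.7, -1.4]
finger_gap: 0.315
```

```bash
python3 - <<'E'
from h import *
go([.5436,-.2669,.115],48)
F=[]
im=optics.grab_frame("wrist"); cv2.imwrite("pics/w4.png",im[:,:,::-1])
F.append(bot.get_obs()['ft_force'])
im=optics.grab_frame("scene"); cv2.imwrite("pics/s4.png",im[:,:,::-1])
F.append(bot.get_obs()['ft_force'])
print(F)
im=optics.grab_frame("top"); cv2.imwrite("pics/t4.png",cv2.resize(im[170:270,280:450,::-1],None,fx=4.5,fy=4.5))
E
```

```text
shift [-0.8271  0.496  34.6189] turn [-0.0004 -0.0095  0.1777] now [ 0.5438 -0.266   0.1496] F [ 0.3391 -0.6555 -1.4291] j [ 0.5468  0.3808 -0.2499  1.8081  0.1117  0.9663 -0.4795] t 4.75
[array([-0.5606, -0.0107,  0.0782]), array([-0.6412, -0.8047, -1.3323])]
```

View pics/w4.png

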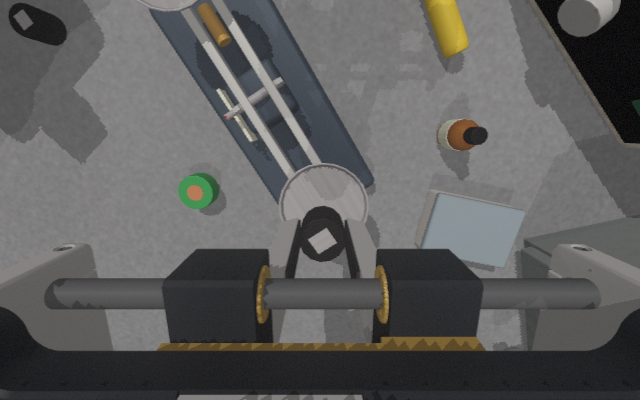

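View pics/s4.png

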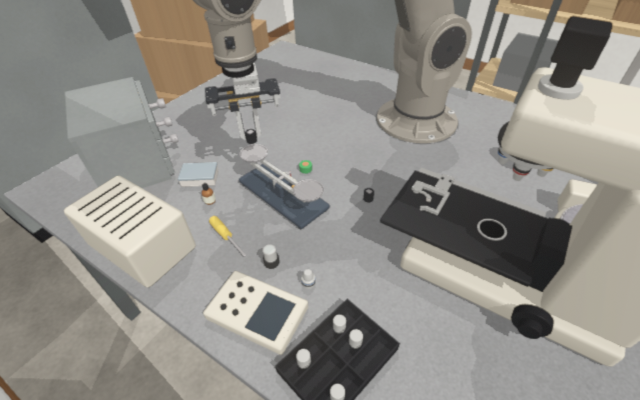

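step_arm(
  targets=[
    [-0.8,0.5,15,0,0,0],
    [-0.8,0.5,30,0,0,0],
    [-0.8,0.5,36,0,0,0],
    [-0.8,0.5,39,0,0,0],
    [-0.8,0.5,41,0,0,0],
    [-0.8,0.5,43,0,0,0],
    [-0.8,0.5,45,0,0,0],
    [-0.8,0.5,47,0,0,0],
    [-0.8,0.5,49,0,0,0],
    [-0.8,0.5,50,0,0,0],
  ],
)

```text
clock: 5.73
tool_pos: [0.5434, -0.2676, 0.0991]
eef_rot: [0.913, 0.407, 0.0, 0.0]
ft_force: [-0.0, -0.0, -1.1]
finger_gap: 0.315
```

```bash
python3 - <<'E'
from h import *
go([.5436,-.2669,.115],48)
im=optics.grab_frame("wrist"); cv2.imwrite("pics/w5.png",im[:,:,::-1])
im=optics.grab_frame("scene"); cv2.imwrite("pics/s5.png",cv2.resize(im[100:230,200:390,::-1],None,fx=4,fy=4))
print(bot.get_obs()['ft_force'])
E
```

```text
shift [  0.6415  -0.3158 -15.8784] turn [ 0.0075 -0.0058  0.089 ] now [ 0.5434 -0.2676  0.0991] F [-0.0229 -0.0071 -1.0533] j [ 0.5411  0.4389 -0.2418  1.8471  0.1333  0.8711 -0.4962] t 5.7333
[0.0412 0.0585 0.4269]
```

View pics/w5.png

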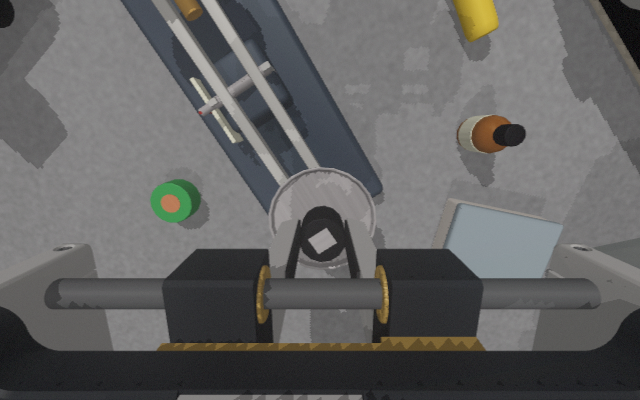

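View pics/s5.png

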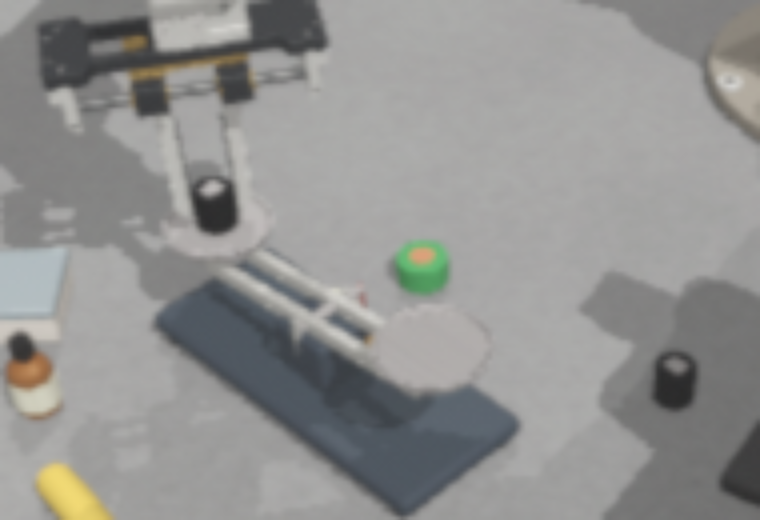

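step_arm(
  targets=[
    [0,0,1,0,0,0],
    [0,0,1,0,0,0],
    [0,0,1,0,0,0],
    [0,0,1,0,0,0],
  ],
  hand=50,
)

```text
clock: 6.17
tool_pos: [0.5434, -0.2677, 0.0983]
eef_rot: [0.913, 0.407, 0.0, 0.0]
ft_force: [0.6, 0.2, -0.1]
finger_gap: 0.526
```

step_arm(
  targets=[
    [0,0,-5,0,0,0],
    [0,0,-25,0,0,0],
    [0,0,-55,0,0,0],
    [0,0,-85,0,0,0],
  ],
)

```text
clock: 6.5
tool_pos: [0.5429, -0.2673, 0.1841]
eef_rot: [0.913, 0.407, -0.0, -0.001]
ft_force: [0.3, -0.2, 0.7]
finger_gap: 0.531
```

```bash
python3 - <<'E'
from h import *
im=optics.grab_frame("wrist"); cv2.imwrite("pics/w6.png",im[:,:,::-1])
go([.4425,.049,.12],48); go([.4425,.049,.12],0); go([.4425,.049,.12],-90)
E
```

```text
shift [ 167.1434 -289.1936   69.2373] turn [ 0.3488 -0.1255  0.0779] now [ 0.5456 -0.2684  0.1906] F [ 3.2437 -0.7108  6.2305] j [ 0.5537  0.3403 -0.2534  1.7684  0.0978  1.0386 -0.4666] t 6.55
shift [ 167.1434 -289.1936   69.2373] turn [ 0.2757 -0.2642 48.0777] now [ 0.5456 -0.2684  0.1906] F [ 3.2437 -0.7108  6.2305] j [ 0.5537  0.3403 -0.2534  1.7684  0.0978  1.0386 -0.4666] t 6.55
shift [ 167.1434 -289.1936   69.2373] turn [  0.0102  -0.4782 138.0773] now [ 0.5456 -0.2684  0.1906] F [ 3.2437 -0.7108  6.2305] j [ 0.5537  0.3403 -0.2534  1.7684  0.0978  1.0386 -0.4666] t 6.55
```

View pics/w6.png

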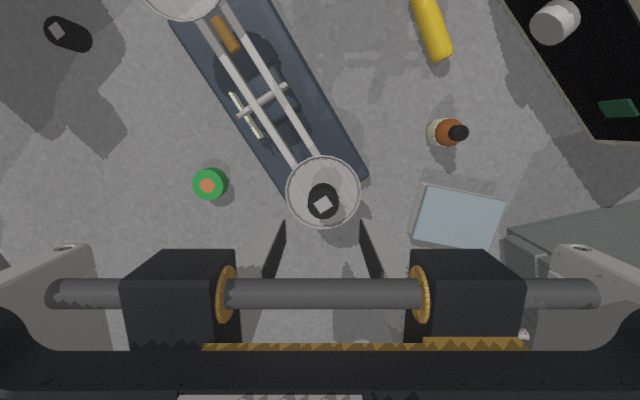

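step_arm(
  targets=[
    [17,-29,0,0,0,-5],
    [34,-58,0,0,0,-10],
    [53,-92,0,0,0,-15],
    [72,-124,0,0,0,-20],
    [91,-157,0,0,0,-25],
    [110,-190,0,0,0,-30],
    [129,-223,0,0,0,-35],
    [147,-255,0,0,0,-39],
    [160,-278,10,0,0,-42],
    [160,-278,20,0,0,-42],
  ],
  hand=60,
)

```text
clock: 7.38
tool_pos: [0.4425, 0.0418, 0.164]
eef_rot: [0.703, 0.711, 0.001, 0.001]
ft_force: [1.3, -0.1, 0.6]
finger_gap: 0.638
```

```bash
python3 - <<'E'
from h import *
P=optics.camera_params("wrist")
go([.4425,.049,.12],90)
im=optics.grab_frame("wrist"); cv2.imwrite("pics/w7.png",im[:,:,::-1]);np.save("P7.npy",P,allow_pickle=True)
print(proj(P,np.array([[.4425,.049,.03],[.397,.151,.118],[.592,.154,.118]])))
E
```

```text
shift [ 7.2068 -0.0647 44.0469] turn [ 0.1421 -0.0208  0.613 ] now [0.4425 0.0418 0.164 ] F [ 1.3204 -0.1449  0.6035] j [ 0.2987  0.1328 -0.5725  2.1185  0.0913  0.9109 -0.315 ] t 7.3833
[[322.2422 183.358 ]
 [263.1901  71.8134]
 [523.3257  70.3625]]
```

View pics/w7.png

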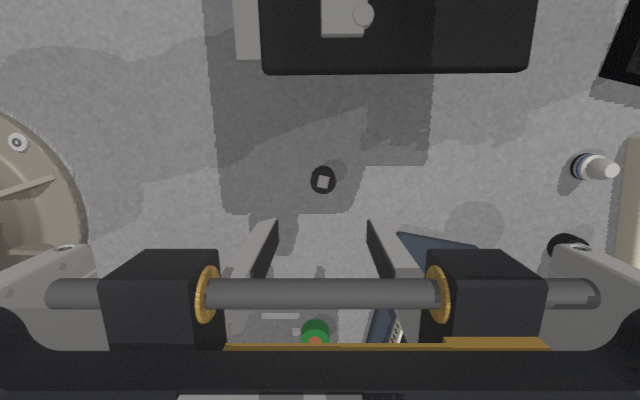

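step_arm(
  targets=[
    [8,0,20,0,0,0],
    [8,0,55,0,0,0],
    [8,0,90,0,0,0],
    [8,0,115,0,0,0],
    [8,0,135,0,0,0],
    [8,0,145,0,0,0],
    [8,0,150,0,0,0],
    [8,0,150,0,0,0],
  ],
)

```text
clock: 8.1
tool_pos: [0.4434, 0.0448, 0.0129]
eef_rot: [0.707, 0.707, -0.0, -0.0]
ft_force: [-0.4, -0.4, 0.7]
finger_gap: 0.639
```

```bash
python3 - <<'E'
from h import *
go([.4425,.049,.014],90)
im=optics.grab_frame("wrist"); cv2.imwrite("pics/w8.png",im[:,:,::-1])
E
```

```text
shift [ 4.2457 -0.8839 -1.1109] turn [-0.0512  0.0096  0.034 ] now [0.4434 0.0448 0.0129] F [-0.3837 -0.3997  0.7176] j [ 0.1779  0.3914 -0.4889  2.2341  0.3306  0.5844 -0.5574] t 8.1
```

View pics/w8.png

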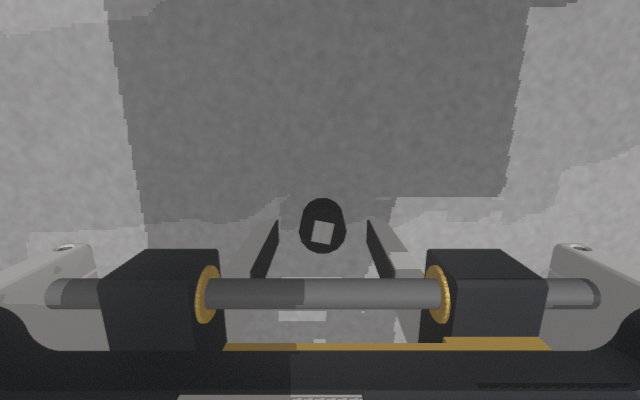

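step_arm(
  targets=[
    [4.5,-0.5,-1,0,0,0],
    [4.5,-0.5,-1,0,0,0],
  ],
)

```text
clock: 8.32
tool_pos: [0.4438, 0.0504, 0.0154]
eef_rot: [0.707, 0.708, 0.001, 0.001]
ft_force: [0.4, 0.0, -0.2]
finger_gap: 0.634
```

step_arm(
  targets=[
    [0,0,0,0,0,0],
    [0,0,0,0,0,0],
    [0,0,0,0,0,0],
    [0,0,0,0,0,0],
    [0,0,0,0,0,0],
    [0,0,0,0,0,0],
  ],
  hand=20,
  force=15,
)

```text
clock: 8.82
tool_pos: [0.4429, 0.0496, 0.0142]
eef_rot: [0.707, 0.708, 0.0, 0.0]
ft_force: [0.1, -0.3, 2.4]
finger_gap: 0.318
```

```bash
python3 - <<'E'
from h import *
go([.584,-.0521,.16],90)
im=optics.grab_frame("wrist"); cv2.imwrite("pics/w9.png",im[:,:,::-1])
E
```

```text
shift [-101.8862  140.9575 -145.7459] turn [0.0039 0.0002 0.0752] now [0.4429 0.0496 0.0142] F [ 0.1117 -0.2816  2.4202] j [ 0.1698  0.3887 -0.4918  2.234   0.3294  0.5863 -0.5666] t 8.8167
```

View pics/w9.png

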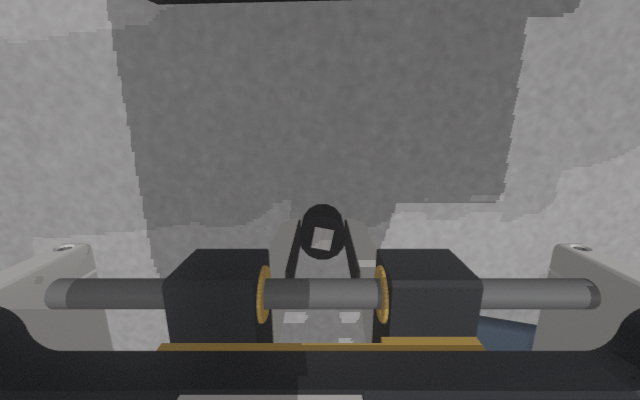

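step_arm(
  targets=[
    [0,0,-10,0,0,0],
    [0,0,-40,0,0,0],
    [0,0,-80,0,0,0],
    [0,0,-120,0,0,0],
    [-15,20,-146,0,0,0],
    [-35,48,-146,0,0,0],
    [-55,76,-146,0,0,0],
    [-80,110,-146,0,0,0],
    [-102,141,-146,0,0,0],
    [-102,141,-146,0,0,0],
  ],
)

```text
clock: 9.7
tool_pos: [0.5881, -0.0571, 0.1604]
eef_rot: [0.708, 0.706, 0.0, 0.001]
ft_force: [-1.8, -0.6, -0.9]
finger_gap: 0.316
```

```bash
python3 - <<'E'
from h import *
go([.584,-.0521,.123],90)
im=optics.grab_frame("wrist"); cv2.imwrite("pics/w10.png",im[:,:,::-1])
im=optics.grab_frame("scene"); cv2.imwrite("pics/s10.png",cv2.resize(im[100:230,200:390,::-1],None,fx=4,fy=4))
E
```

```text
shift [ 5.0177 -4.1648 37.3441] turn [ 0.0848  0.0044 -0.2147] now [ 0.5881 -0.0571  0.1604] F [-1.8275 -0.5587 -0.8867] j [ 0.3757  0.3739 -0.4842  1.8211  0.2044  0.9945 -0.1956] t 9.7
```

View pics/w10.png

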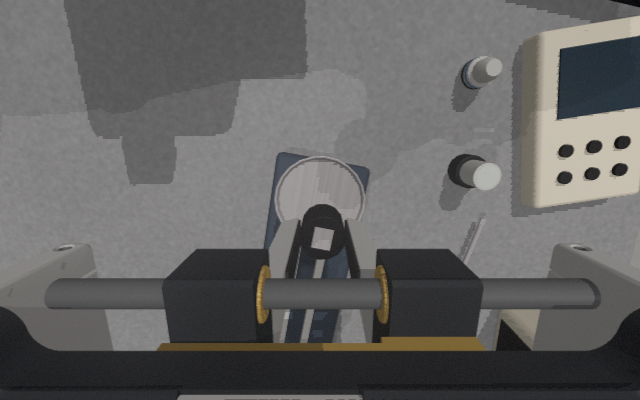

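View pics/s10.png

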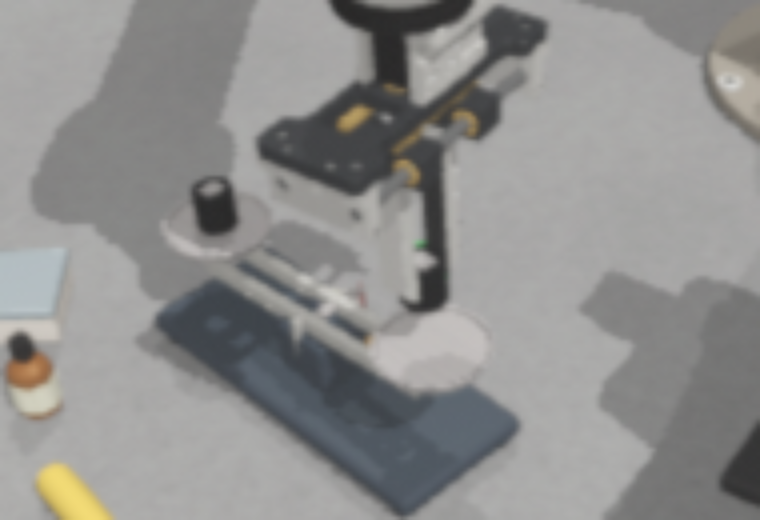

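```bash
python3 - <<'E'
from h import *
go([.584,-.0521,.123],90)
P=optics.camera_params("wrist")
print(proj(P,np.array([[.584,-.0521,.106],[.584,-.0521,.095]])))
E
```

```text
shift [ 0.6265 -0.1845 37.0424] turn [-0.0539 -0.0629 -0.0024] now [ 0.5842 -0.0528  0.16  ] F [-0.2865  1.1246 -0.0557] j [ 0.3737  0.3695 -0.4884  1.8286  0.2022  0.9937 -0.1979] t 9.8
[[322.3797 208.625 ]
 [322.3763 205.2227]]
```

step_arm(
  targets=[
    [0.6,0,15,0,0,0],
    [0.6,0,28,0,0,0],
    [0.6,0,35,0,0,0],
    [0.6,0,38,0,0,0],
    [0.6,0,41,0,0,0],
    [0.6,0,44,0,0,0],
    [0.6,0,47,0,0,0],
    [0.6,0,49,0,0,0],
    [0.6,0,51,0,0,0],
    [0.6,0,51,0,0,0],
  ],
)

```text
clock: 10.63
tool_pos: [0.584, -0.0516, 0.109]
eef_rot: [0.707, 0.708, 0.0, -0.0]
ft_force: [0.3, 0.7, 0.7]
finger_gap: 0.311
```

```bash
python3 - <<'E'
from h import *
im=optics.grab_frame("scene"); cv2.imwrite("pics/s11.png",cv2.resize(im[100:230,200:390,::-1],None,fx=4,fy=4))
im=optics.grab_frame("wrist"); cv2.imwrite("pics/w11.png",im[:,:,::-1])
go([.584,-.0521,.123],90)
E
```

```text
shift [ -0.5236  -0.002  -13.7686] turn [-0.0031 -0.0026  0.0763] now [ 0.584  -0.0516  0.1092] F [-0.6733 -0.5487  1.3369] j [ 0.3541  0.4268 -0.4725  1.873   0.2431  0.8985 -0.2333] t 10.7333
```

View pics/s11.png

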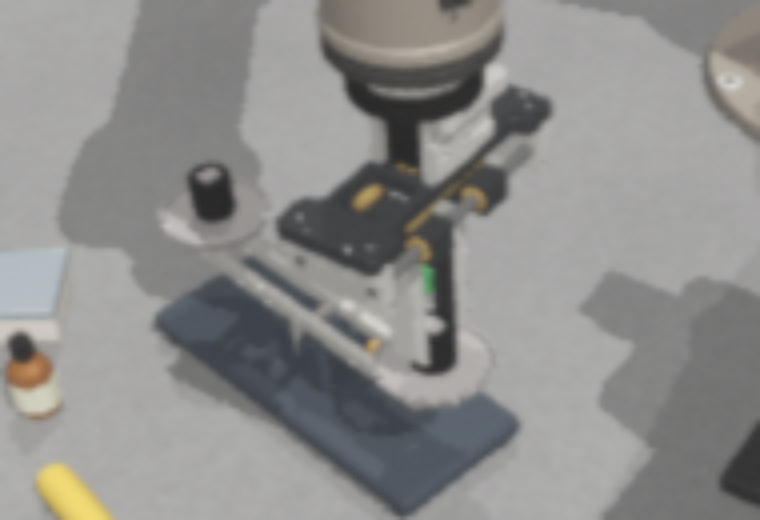

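View pics/w11.png

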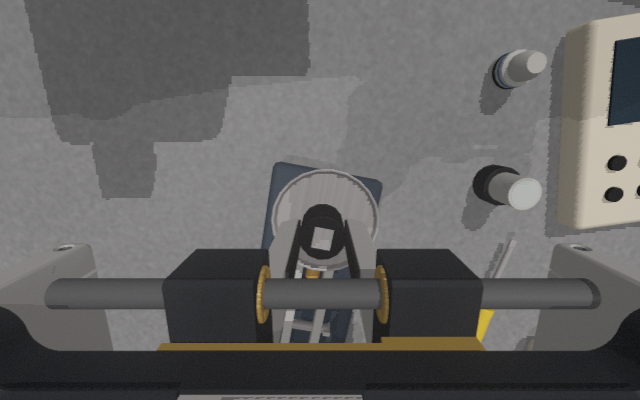

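step_arm(
  targets=[
    [0,0,0,0,0,0],
    [0,0,0,0,0,0],
    [0,0,0,0,0,0],
    [0,0,0,0,0,0],
    [0,0,0,0,0,0],
    [0,0,0,0,0,0],
    [0,0,0,0,0,0],
    [0,0,0,0,0,0],
  ],
  hand=56,
)

```text
clock: 11.4
tool_pos: [0.584, -0.0516, 0.1091]
eef_rot: [0.707, 0.708, -0.0, -0.0]
ft_force: [0.1, -0.0, 0.4]
finger_gap: 0.595
```

```bash
python3 - <<'E'
from h import *
im=optics.grab_frame("scene"); cv2.imwrite("pics/s12.png",cv2.resize(im[100:230,200:390,::-1],None,fx=4,fy=4))
im=optics.grab_frame("wrist"); cv2.imwrite("pics/w12.png",im[:,:,::-1])
E
```

```text
(no output)
```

View pics/s12.png

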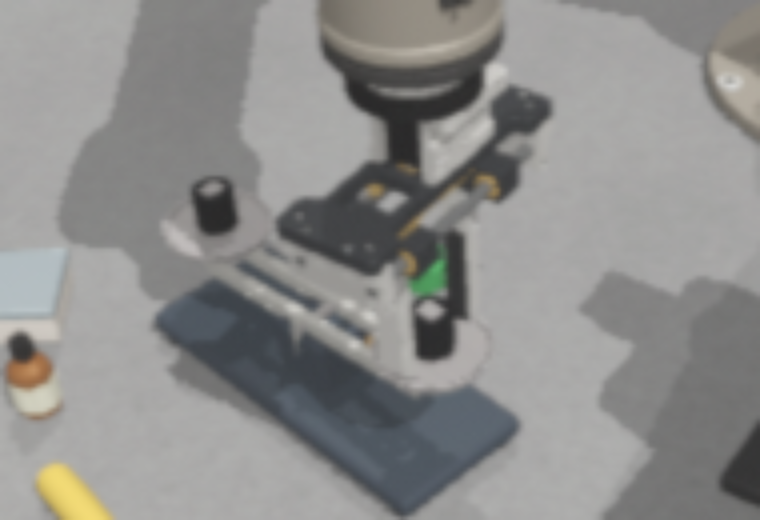

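View pics/w12.png

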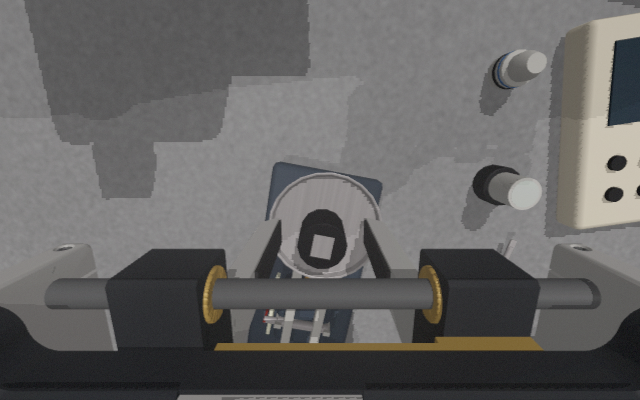

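step_arm(
  targets=[
    [0,0,-5,0,0,0],
    [0,0,-25,0,0,0],
    [0,0,-55,0,0,0],
    [0,0,-80,0,0,0],
    [0,0,-80,0,0,0],
  ],
)

```text
clock: 11.92
tool_pos: [0.5863, -0.0513, 0.1944]
eef_rot: [0.707, 0.708, 0.002, 0.002]
ft_force: [0.0, 0.1, 1.4]
finger_gap: 0.596
```

```bash
python3 - <<'E'
from h import *
im=optics.grab_frame("scene"); cv2.imwrite("pics/s13.png",cv2.resize(im[100:230,200:390,::-1],None,fx=4,fy=4))
S=optics.camera_params("scene")
im=optics.grab_frame("wrist"); cv2.imwrite("pics/w13.png",im[:,:,::-1])
go([.5436,-.2669,.15],48)
u=lambda x,y:(200+(x+.5)/4-.5,100+(y+.5)/4-.5)
# B top seen before, intersect at z for pan down (.084+.03) and level
print(atz(S,u(214,187),.114))
E
```

```text
shift [-215.1745  -41.257    40.3158] turn [ 0.1208 -0.0207 42.0711] now [ 0.5845 -0.0517  0.1903] F [ 0.334  -1.3307 -0.2027] j [ 0.3805  0.337  -0.4964  1.8009  0.1835  1.0472 -0.1831] t 12.0167
[ 0.54   -0.2683  0.114 ]
```

View pics/s13.png

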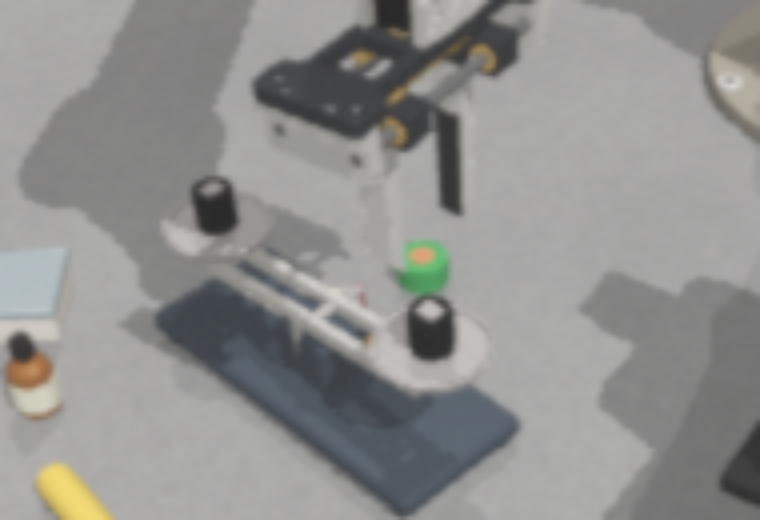

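View pics/w13.png

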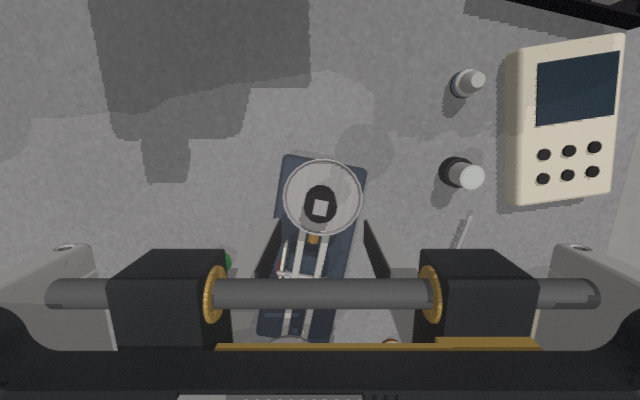

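step_arm(
  targets=[
    [-25,-5,0,0,0,5],
    [-55,-11,0,0,0,10],
    [-90,-17,0,0,0,16],
    [-125,-24,0,0,0,22],
    [-155,-30,0,0,0,28],
    [-185,-35,0,0,0,34],
    [-205,-39,0,0,0,40],
    [-215,-41,0,0,0,42],
    [-215,-41,10,0,0,42],
    [-215,-41,20,0,0,42],
  ],
)

```text
clock: 12.85
tool_pos: [0.5435, -0.2656, 0.168]
eef_rot: [0.913, 0.409, 0.0, -0.0]
ft_force: [0.6, 1.4, -0.6]
finger_gap: 0.594
```

```bash
python3 - <<'E'
from h import *
P=optics.camera_params("wrist")
im=optics.grab_frame("wrist"); cv2.imwrite("pics/w14.png",im[:,:,::-1])
go([.5434,-.2677,.0986],48)
print(proj(P,np.array([[.5434,-.2677,.114]])))
E
```

```text
shift [-1.9096  2.9901 67.0549] turn [-0.1893  0.0186  0.3481] now [ 0.5426 -0.2644  0.1657] F [-0.7035  0.6112 -2.8032] j [ 0.5662  0.3654 -0.2751  1.7936  0.1142  1.0014 -0.4806] t 12.9
[[324.5508 210.6547]]
```

View pics/w14.png

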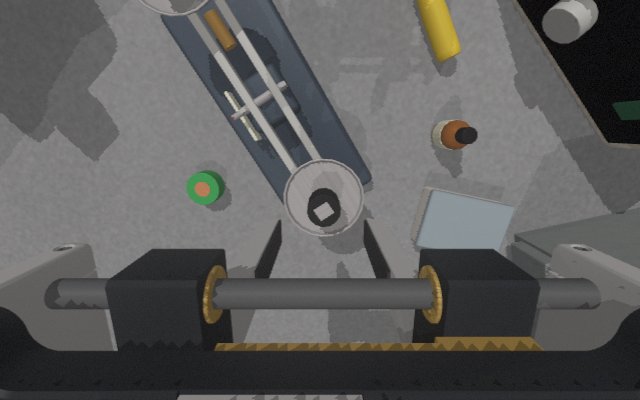

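step_arm(
  targets=[
    [0,0,20,0,0,0],
    [0,0,30,0,0,0],
    [0,0,30,0,0,0],
    [0,0,30,0,0,0],
  ],
)

```text
clock: 13.23
tool_pos: [0.5432, -0.2654, 0.1385]
eef_rot: [0.913, 0.408, -0.0, -0.001]
ft_force: [-0.7, -0.5, 0.4]
finger_gap: 0.597
```

```bash
python3 - <<'E'
from h import *
go([.5434,-.2677,.0986],48)
E
```

```text
shift [-1.588   1.8023 39.8921] turn [-0.1062  0.0086  0.2127] now [ 0.5432 -0.2654  0.1385] F [-0.7419 -0.4845  0.4019] j [ 0.5624  0.3946 -0.2707  1.8168  0.1261  0.9487 -0.4917] t 13.2333
```

step_arm(
  targets=[
    [-1.5,1.8,12,0,0,0],
    [-1.5,1.8,24,0,0,0],
    [-1.5,1.8,33,0,0,0],
    [-1.5,1.8,38,0,0,0],
    [-1.5,1.8,40,0,0,0],
    [-1.5,1.8,40,0,0,0],
  ],
)

```text
clock: 13.73
tool_pos: [0.5434, -0.2688, 0.0985]
eef_rot: [0.913, 0.407, -0.0, -0.0]
ft_force: [-0.5, 0.5, -0.2]
finger_gap: 0.598
```

step_arm(
  targets=[
    [0,0,0,0,0,0],
    [0,0,0,0,0,0],
    [0,0,0,0,0,0],
    [0,0,0,0,0,0],
    [0,0,0,0,0,0],
    [0,0,0,0,0,0],
  ],
  hand=20,
  force=15,
)

```text
clock: 14.23
tool_pos: [0.5438, -0.269, 0.0994]
eef_rot: [0.913, 0.407, 0.0, 0.0]
ft_force: [0.2, 0.2, 2.1]
finger_gap: 0.316
```

step_arm(
  targets=[
    [0,0,-1,0,0,0],
    [0,0,-3,0,0,0],
    [0,0,-5,0,0,0],
    [0,0,-8,0,0,0],
    [0,0,-11,0,0,0],
    [0,0,-14,0,0,0],
    [0,0,-17,0,0,0],
    [0,0,-20,0,0,0],
    [0,0,-23,0,0,0],
    [0,0,-27,0,0,0],
  ],
)

```text
clock: 15.07
tool_pos: [0.5435, -0.2689, 0.1264]
eef_rot: [0.913, 0.407, -0.0, -0.0]
ft_force: [-0.4, 0.5, -0.2]
finger_gap: 0.314
```

step_arm(
  targets=[
    [0,0,-10,0,0,0],
    [0,0,-30,0,0,0],
    [0,0,-60,0,0,0],
    [0,0,-90,0,0,0],
    [0,0,-90,0,0,0],
  ],
)

```text
clock: 15.48
tool_pos: [0.5461, -0.2698, 0.2227]
eef_rot: [0.913, 0.407, 0.003, 0.003]
ft_force: [1.0, 0.6, -0.2]
finger_gap: 0.313
```

```bash
python3 - <<'E'
from h import *
im=optics.grab_frame("scene"); cv2.imwrite("pics/s15.png",cv2.resize(im[60:230,180:390,::-1],None,fx=3.5,fy=3.5))
im=optics.grab_frame("wrist"); cv2.imwrite("pics/w15.png",im[:,:,::-1])
go([.497,.188,.235],271)
E
```

```text
shift [ 308.5932 -340.5947  -17.7082] turn [  0.0174  -0.2046 137.0753] now [ 0.5443 -0.2692  0.218 ] F [-1.0304  0.0997 -0.9055] j [ 0.5751  0.3185 -0.2766  1.737   0.0967  1.0965 -0.4639] t 15.5833
```

View pics/s15.png

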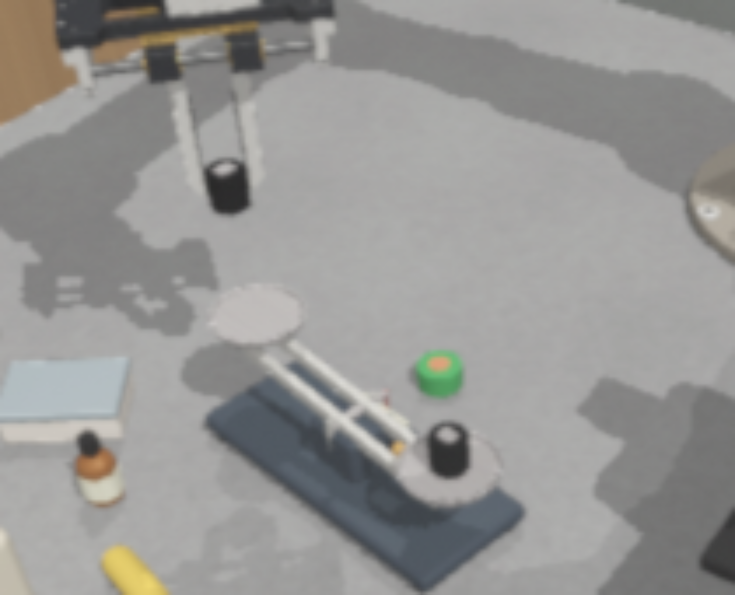

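View pics/w15.png

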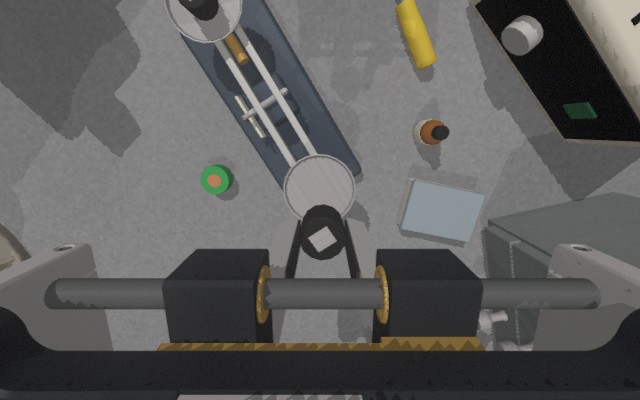

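step_arm(
  targets=[
    [20,-23,-5,0,0,-4],
    [46,-52,-10,0,0,-8],
    [72,-82,-15,0,0,-13],
    [98,-112,-20,0,0,-18],
    [124,-142,-22,0,0,-23],
    [150,-172,-22,0,0,-28],
    [176,-202,-22,0,0,-33],
    [202,-231,-22,0,0,-38],
    [228,-260,-22,0,0,-42],
    [245,-279,-22,0,0,-42],
  ],
)

```text
clock: 16.42
tool_pos: [0.4983, 0.1033, 0.2377]
eef_rot: [0.704, 0.71, -0.0, -0.001]
ft_force: [0.1, 0.3, -1.1]
finger_gap: 0.311
```

step_arm(
  targets=[
    [0,0,0,0,0,0],
    [0,0,0,0,0,0],
    [0,0,0,0,0,0],
  ],
)

```text
clock: 16.67
tool_pos: [0.4994, 0.099, 0.2375]
eef_rot: [0.707, 0.707, -0.001, -0.0]
ft_force: [1.0, -1.1, -0.1]
finger_gap: 0.315
```

```bash
python3 - <<'E'
from h import *
P=optics.camera_params("wrist")
im=optics.grab_frame("wrist"); cv2.imwrite("pics/w16.png",im[:,:,::-1]);np.save("P16.npy",P,allow_pickle=True)
go([.497,.188,.235],180)
print(proj(P,np.array([[.397,.151,.118],[.592,.154,.118],[.497,.188,.118]])))
for n in ["stand_point","seat_mid","clip","microscope"]:
    print(n,optics.place_of(n,"wrist"))
E
```

```text
shift [89.4235 -2.6356  2.6007] turn [ -0.0602  -0.0271 -89.9995] now [0.4996 0.0986 0.2376] F [-0.9491 -1.2066 -1.3447] j [ 0.2275  0.1717 -0.6085  1.9026  0.1097  1.1012 -0.424 ] t 16.7167
[[225.5069 144.2288]
 [410.6731 141.3449]
 [320.2725 107.5134]]
stand_point [{'position': [0.755, 0.0701, -0.0005], 'p': 0.23}]
seat_mid []Traceback (most recent call last):
  File "<stdin>", line 7, in <module>
ValueError: it knows: balance, eyepiece, microscope, mount_a_mid, mount_b_mid, mount_green, objective, oil_bottle, screwdriver, seat_mid, slide_box, stand_point
```

View pics/w16.png

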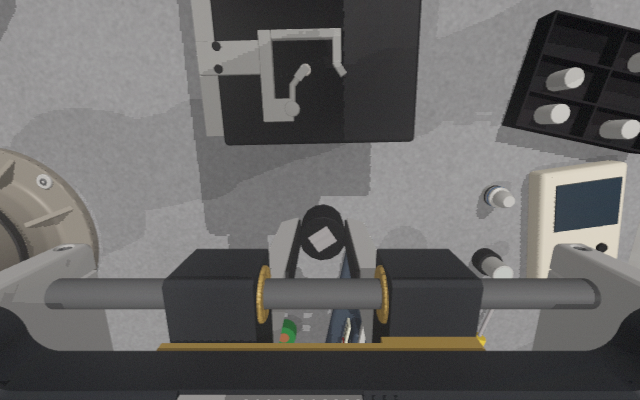

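```bash
python3 - <<'E'
import cv2
t=cv2.imread("pics/w16.png")
cv2.imwrite("pics/w16c.png",cv2.resize(t[0:150,200:430],None,fx=3.4,fy=3.4,interpolation=cv2.INTER_CUBIC))
E
```

```text
(no output)
```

View pics/w16c.png

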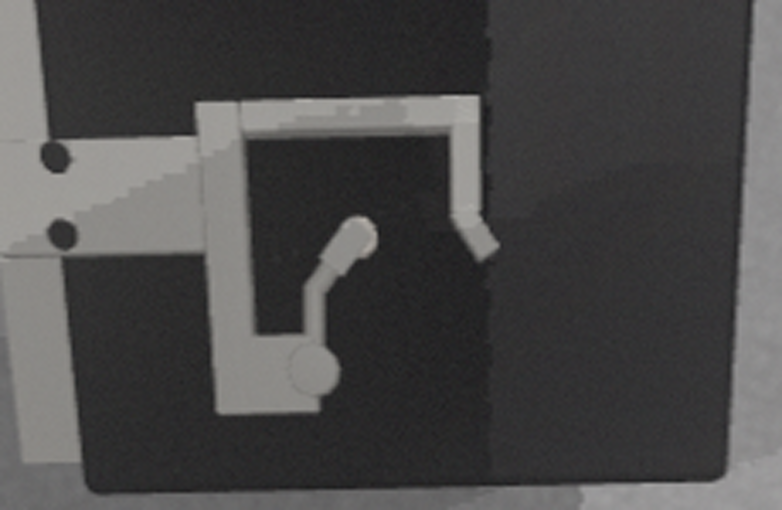

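```bash
python3 - <<'E'
from h import *
W=np.load("P16.npy",allow_pickle=True).item()
T=optics.camera_params("top");S=optics.camera_params("scene")
t=lambda x,y,ox,oy,f:(ox+(x+.5)/f-.5,oy+(y+.5)/f-.5)
tm=lambda x,y:t(x,y,120,180,4); sm=lambda x,y:t(x,y,350,160,4); w=lambda x,y:t(x,y,200,0,3.4)
for n,a,b,c in [("corner out",tm(374,172),sm(352,213),w(479,96)),("base out",tm(374,288),sm(398,126),w(196,102)),
   ("front near",tm(541,350),sm(263,42),w(86,488)),("front far",tm(535,56),sm(123,238),w(727,478))]:
    print(n,"TW",*tri([(T,a),(W,c)]),"SW",*tri([(S,b),(W,c)]),"all",tri([(T,a),(S,b),(W,c)])[0])
for z in (.115,.119,.123):
    print(z,"stop face L,R",atz(W,w(262,138),z)[:2],atz(W,w(447,133),z)[:2],"rail",atz(W,w(451,140),z)[:2],atz(W,w(452,208),z)[:2],"flare tip",atz(W,w(480,262),z)[:2],"roller",atz(W,w(361,237),z+.008)[:2],"front",atz(W,w(86,488),z)[:2],atz(W,w(727,478),z)[:2])
E
```

```text
corner out TW [0.5156 0.2585 0.1248] [np.float64(0.0007643635565773648), np.float64(0.0007643635565773669)] SW [0.5161 0.2577 0.128 ] [np.float64(0.00034028831030859024), np.float64(0.000340288310308624)] all [0.5154 0.2576 0.1272]
base out TW [0.4389 0.2556 0.13  ] [np.float64(0.0003405590086652199), np.float64(0.00034055900866521323)] SW [0.4397 0.2548 0.1323] [np.float64(0.000416729713496079), np.float64(0.00041672971349608525)] all [0.4391 0.2549 0.1316]
front near TW [0.3971 0.1505 0.1175] [np.float64(0.0017197755777509731), np.float64(0.0017197755777510191)] SW [0.3966 0.1523 0.1184] [np.float64(0.00021878269684794815), np.float64(0.0002187826968478854)] all [0.3969 0.1512 0.1181]
front far TW [0.5924 0.1544 0.1211] [np.float64(0.001676310269901869), np.float64(0.0016763102699018384)] SW [0.5945 0.1556 0.1188] [np.float64(0.0004843867020956959), np.float64(0.00048438670209565837)] all [0.5932 0.1549 0.1174]
0.115 stop face L,R [0.4544 0.2512] [0.5077 0.2525] rail [0.5089 0.2507] [0.5093 0.2326] flare tip [0.5177 0.2179] roller [0.483  0.2232] front [0.3955 0.1519] [0.5958 0.155 ]
0.119 stop face L,R [0.455  0.2501] [0.5076 0.2514] rail [0.5087 0.2496] [0.5092 0.2318] flare tip [0.5175 0.2172] roller [0.4832 0.2225] front [0.3968 0.1521] [0.5945 0.1552]
0.123 stop face L,R [0.4556 0.249 ] [0.5075 0.2502] rail [0.5086 0.2485] [0.509  0.2309] flare tip [0.5172 0.2166] roller [0.4834 0.2217] front [0.3982 0.1524] [0.5932 0.1554]
```

step_arm(
  targets=[
    [0,0,0,0,0,-6],
    [0,0,0,0,0,-12],
    [0,0,0,0,0,-18],
    [0,0,0,0,0,-24],
    [0,0,0,0,0,-30],
    [0,0,0,0,0,-36],
    [0,0,0,0,0,-42],
    [0,0,0,0,0,-48],
    [0,0,0,0,0,-54],
    [0,0,0,0,0,-60],
  ],
)

```text
clock: 17.65
tool_pos: [0.4999, 0.0987, 0.2381]
eef_rot: [0.256, 0.967, -0.0, -0.0]
ft_force: [0.3, 0.5, -0.3]
finger_gap: 0.316
```

step_arm(
  targets=[
    [0,0,0,0,0,-6],
    [0,0,0,0,0,-12],
    [0,0,0,0,0,-18],
    [0,0,0,0,0,-24],
    [0,0,0,0,0,-30],
    [0,0,0,0,0,-36],
    [0,0,0,0,0,-42],
    [0,0,0,0,0,-48],
    [0,0,0,0,0,-54],
    [0,0,0,0,0,-60],
  ],
)

```text
clock: 18.48
tool_pos: [0.4998, 0.0987, 0.2381]
eef_rot: [-0.261, 0.965, -0.0, -0.0]
ft_force: [-0.6, -0.1, -1.1]
finger_gap: 0.315
```

```bash
python3 - <<'E'
from h import *
go([.4943,.188,.16],271)
E
```

```text
shift [-40.2411  79.8856  78.0399] turn [  0.0059  -0.0135 -60.7226] now [0.4998 0.0987 0.2381] F [-0.641  -0.0848 -1.125 ] j [ 0.4593  0.2172 -0.8809  1.8913  0.186   1.1179  1.6071] t 18.4833
```

step_arm(
  targets=[
    [-8,16,0,0,0,-6],
    [-16,32,0,0,0,-12],
    [-24,48,0,0,0,-18],
    [-32,64,0,0,0,-24],
    [-40,80,10,0,0,-30],
    [-40,80,20,0,0,-36],
    [-40,80,30,0,0,-42],
    [-40,80,40,0,0,-48],
    [-40,80,50,0,0,-54],
    [-40,80,60,0,0,-60.7],
  ],
)

```text
clock: 19.32
tool_pos: [0.4946, 0.188, 0.1776]
eef_rot: [0.713, -0.701, 0.0, 0.0]
ft_force: [0.1, 0.7, -0.5]
finger_gap: 0.312
```

step_arm(
  targets=[
    [0,0,0,0,0,0],
    [0,0,0,0,0,0],
    [0,0,0,0,0,0],
  ],
)

```text
clock: 19.57
tool_pos: [0.4946, 0.1887, 0.1786]
eef_rot: [0.71, -0.704, -0.0, -0.0]
ft_force: [0.4, 0.5, -0.5]
finger_gap: 0.314
```

```bash
python3 - <<'E'
from h import *
im=optics.grab_frame("scene"); cv2.imwrite("pics/s17.png",im[:,:,::-1])
im=optics.grab_frame("top"); cv2.imwrite("pics/t17.png",cv2.resize(im[160:290,120:310,::-1],None,fx=4,fy=4))
go([.4943,.188,.14],271)
E
```

```text
shift [ 0.932   0.4033 38.8291] turn [-0.0555  0.001  -0.4021] now [0.4947 0.1889 0.1788] F [-0.6095  0.2042  0.4641] j [ 0.3929  0.3994 -1.0754  1.9126  0.4022  1.0661  2.302 ] t 19.6667
```

View pics/s17.png

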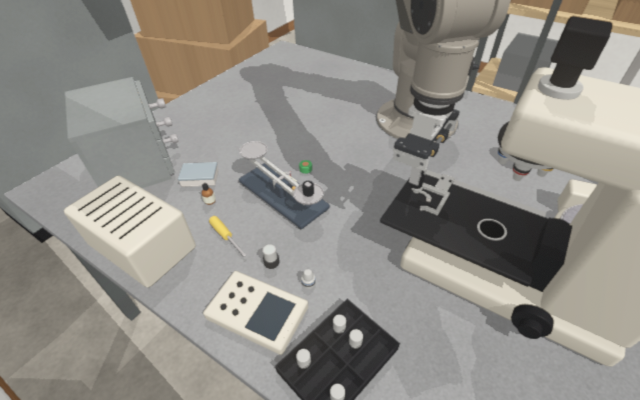

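View pics/t17.png

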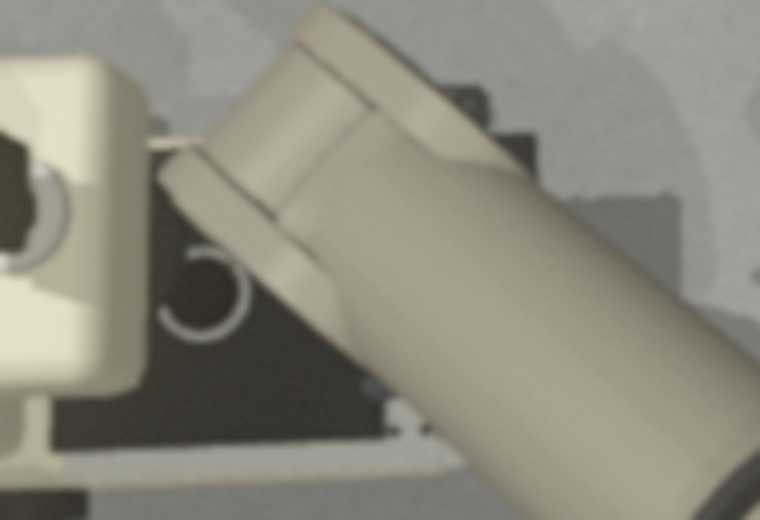

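```bash
python3 - <<'E'
import cv2
t=cv2.imread("pics/s17.png")
cv2.imwrite("pics/s17c.png",cv2.resize(t[0:220,380:640],None,fx=3,fy=2.7,interpolation=cv2.INTER_CUBIC))
E
```

```text
(no output)
```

View pics/s17c.png

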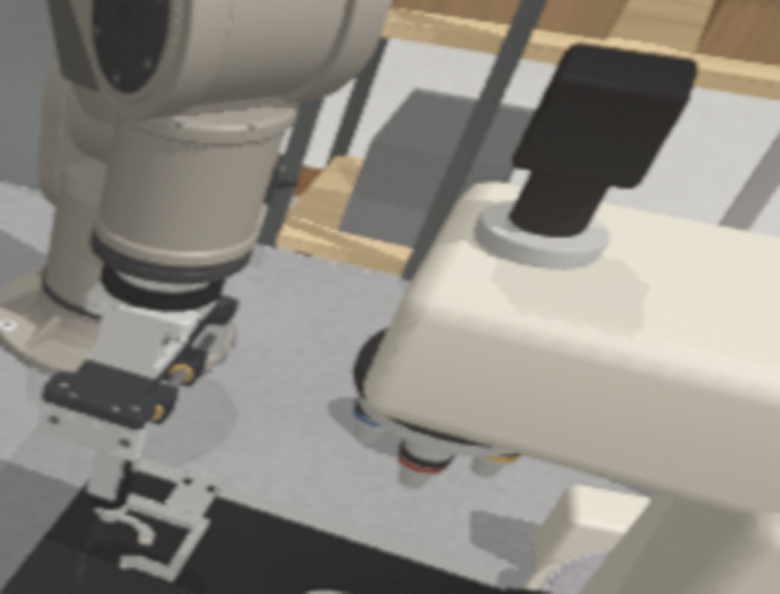

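```bash
python3 - <<'E'
from h import *
T=optics.camera_params("top");S=optics.camera_params("scene")
print("head bottom front corner",tri([(T,(156.5,178)),(S,(504.5,144.5))]))
print("head top front corner",tri([(T,(147,177)),(S,(540,71))]))
# arm flange/wrist right edges in scene: lower cylinder right edge, big joint right edge
for n,uv in [("cyl right bottom",(380+255/3,240/2.7)),("joint right",(380+388/3,10/2.7)),("bump",(380+295/3,175/2.7))]:
    o,d=ray(S,*uv); 
    for x in (.45,.5): 
        k=(x-o[0])/d[0]; print(n,o+k*d)
print(tri([(T,(160,203)),(S,(380+330/3,30))]))
E
```

```text
head bottom front corner (array([0.5767, 0.3316, 0.3822]), [np.float64(0.0038694209298786373), np.float64(0.0038694209298785745)])
head top front corner (array([0.5529, 0.3264, 0.4895]), [np.float64(0.014536543061799318), np.float64(0.014536543061799337)])
cyl right bottom [0.45   0.2282 0.3889]
cyl right bottom [0.5    0.2385 0.4147]
joint right [0.45   0.2579 0.5391]
joint right [0.5    0.266  0.5537]
bump [0.45   0.2391 0.4377]
bump [0.5    0.2486 0.4599]
(array([0.4997, 0.2624, 0.5186]), [np.float64(0.01205248785712171), np.float64(0.012052487857121739)])
```

step_arm(
  targets=[
    [0.9,0,12,0,0,-0.4],
    [0.9,0,24,0,0,-0.4],
    [0.9,0,34,0,0,-0.4],
    [0.9,0,38,0,0,-0.4],
    [0.9,0,40,0,0,-0.4],
    [0.9,0,40,0,0,-0.4],
    [0.9,0,40,0,0,-0.4],
  ],
)

```text
clock: 20.25
tool_pos: [0.4943, 0.1884, 0.1383]
eef_rot: [0.714, -0.7, -0.0, -0.0]
ft_force: [-0.0, 0.3, -0.2]
finger_gap: 0.315
```

```bash
python3 - <<'E'
from h import *
im=optics.grab_frame("scene"); cv2.imwrite("pics/s18.png",cv2.resize(im[130:240,360:500,::-1],None,fx=5,fy=5))
go([.4943,.188,.134],271)
E
```

```text
shift [0.3472 0.1234 4.4499] turn [-0.0185  0.0155  0.181 ] now [0.4944 0.1883 0.1385] F [ 0.7517 -0.1642 -0.6445] j [ 0.3558  0.4489 -1.0403  1.9527  0.4608  1.0005  2.2627] t 20.3
```

View pics/s18.png

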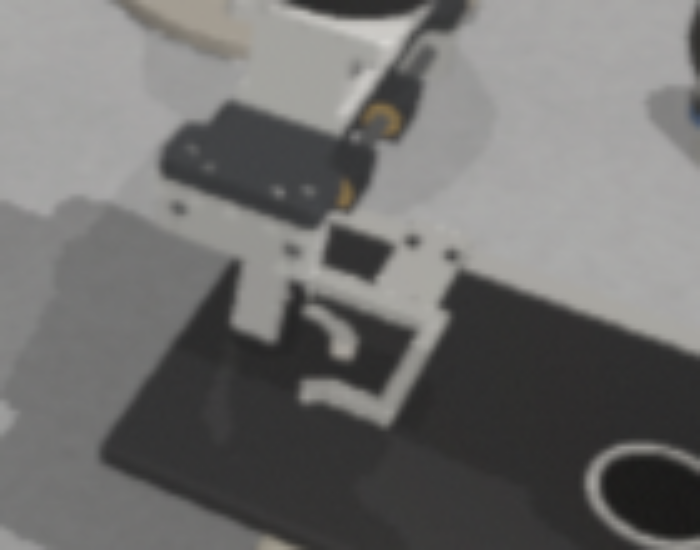

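step_arm(
  targets=[
    [0,0,1.5,0,0,0],
    [0,0,2.5,0,0,0],
    [0,0,2.5,0,0,0],
    [0,0,2.5,0,0,0],
  ],
)

```text
clock: 20.63
tool_pos: [0.4945, 0.1882, 0.1359]
eef_rot: [0.714, -0.7, 0.0, -0.0]
ft_force: [1.0, -0.6, 0.5]
finger_gap: 0.313
```

step_arm(
  targets=[
    [0,0,0.5,0,0,0],
    [0,0,1,0,0,0],
    [0,0,1,0,0,0],
  ],
)

```text
clock: 20.88
tool_pos: [0.4945, 0.1882, 0.1349]
eef_rot: [0.714, -0.7, 0.0, -0.0]
ft_force: [1.0, -0.4, 5.4]
finger_gap: 0.313
```

step_arm(
  targets=[
    [0,0,0.5,0,0,0],
    [0,0,1,0,0,0],
    [0,0,1,0,0,0],
  ],
)

```text
clock: 21.13
tool_pos: [0.4945, 0.1882, 0.134]
eef_rot: [0.714, -0.7, 0.0, -0.0]
ft_force: [-1.5, -1.6, 8.4]
finger_gap: 0.319
```

step_arm(
  targets=[
    [0,0,0,0,0,0],
    [0,0,0,0,0,0],
  ],
)

```text
clock: 21.3
tool_pos: [0.4945, 0.1882, 0.1341]
eef_rot: [0.714, -0.7, 0.0, -0.0]
ft_force: [-0.4, -2.0, 8.7]
finger_gap: 0.313
```

step_arm(
  targets=[
    [0,0,-1,0,0,0],
    [0,0,-1.5,0,0,0],
    [0,0,-1.5,0,0,0],
  ],
)

```text
clock: 21.55
tool_pos: [0.4944, 0.1882, 0.1353]
eef_rot: [0.714, -0.7, 0.0, -0.0]
ft_force: [1.4, 0.2, 2.7]
finger_gap: 0.313
```

step_arm(
  targets=[
    [0,0,0,0,0,0],
    [0,0,0,0,0,0],
    [0,0,0,0,0,0],
    [0,0,0,0,0,0],
  ],
  hand=36,
)

```text
clock: 21.88
tool_pos: [0.4941, 0.1881, 0.135]
eef_rot: [0.714, -0.7, -0.0, 0.0]
ft_force: [0.0, 0.0, -0.4]
finger_gap: 0.379
```

```bash
python3 - <<'E'
from h import *
P=optics.camera_params("wrist")
im=optics.grab_frame("wrist"); cv2.imwrite("pics/w19.png",im[:,:,::-1])
im=optics.grab_frame("scene"); cv2.imwrite("pics/s19.png",cv2.resize(im[130:240,360:500,::-1],None,fx=5,fy=5))
go([.4943,.188,.135],271)
E
```

```text
shift [ 0.097  -0.1612  0.054 ] turn [ 0.0158 -0.0002  0.1822] now [0.4941 0.1881 0.1351] F [ 0.446   0.1056 -0.6613] j [ 0.3527  0.453  -1.0369  1.956   0.4655  0.9955  2.2588] t 21.9833
```

View pics/w19.png

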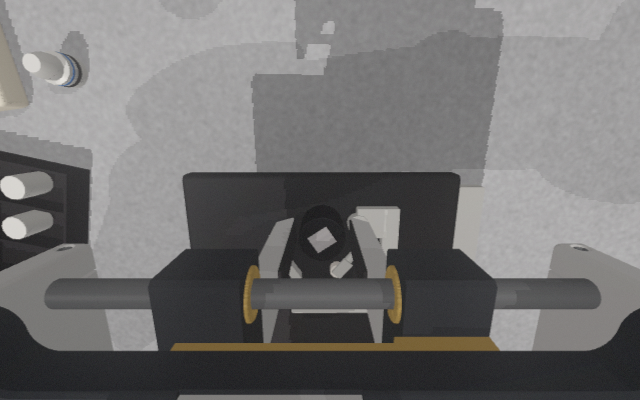

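View pics/s19.png

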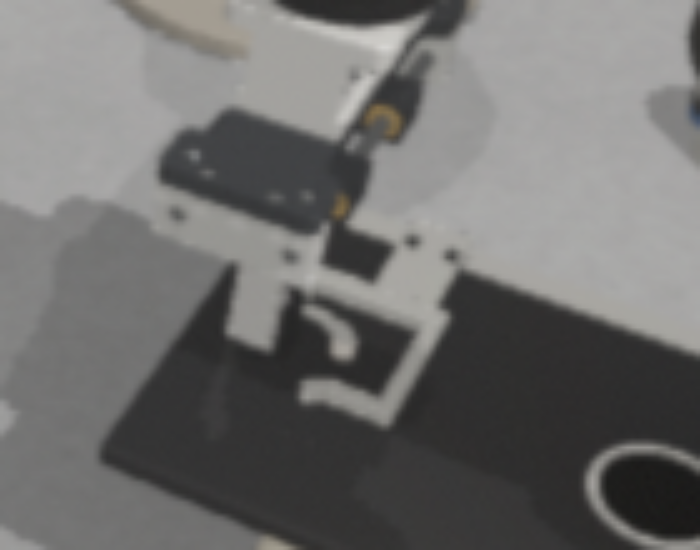

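step_arm(
  targets=[
    [0,0,-1,0,0,0],
    [0,0,-1,0,0,0],
    [0,0,-1,0,0,0],
    [0,0,-1,0,0,0],
    [0,0,-1,0,0,0],
    [0,0,-1,0,0,0],
  ],
  hand=20,
  force=20,
)

```text
clock: 22.48
tool_pos: [0.4942, 0.1882, 0.1362]
eef_rot: [0.714, -0.7, -0.0, -0.0]
ft_force: [0.1, 0.2, 1.1]
finger_gap: 0.315
```

step_arm(
  targets=[
    [0,0,0,0,0,0],
    [0,0,0,0,0,0],
  ],
)

```text
clock: 22.65
tool_pos: [0.4943, 0.1882, 0.1362]
eef_rot: [0.714, -0.7, -0.0, -0.0]
ft_force: [-0.7, 0.6, 1.5]
finger_gap: 0.314
```

```bash
python3 - <<'E'
from h import *
go([.494,.2357,.135],271)
E
```

```text
shift [-47.5441  -0.7283   1.2025] turn [-0.0011  0.0032  0.181 ] now [0.4943 0.1882 0.1362] F [-0.7051  0.6322  1.5018] j [ 0.3538  0.4516 -1.038   1.955   0.464   0.9971  2.2601] t 22.65
```

step_arm(
  targets=[
    [-4,0,0,0,0,0],
    [-8,0,0,0,0,0],
    [-12,0,0,0,0,0],
    [-15,0,0,0,0,0],
    [-18,0,0,0,0,0],
    [-18,0,0,0,0,0],
  ],
)

```text
clock: 23.15
tool_pos: [0.4939, 0.2068, 0.1362]
eef_rot: [0.715, -0.7, -0.0, -0.0]
ft_force: [0.6, -0.2, 0.7]
finger_gap: 0.312
```

step_arm(
  targets=[
    [-2,0,0,0,0,0],
    [-4,0,0,0,0,0],
    [-6,0,0,0,0,0],
    [-6,0,0,0,0,0],
  ],
)

```text
clock: 23.48
tool_pos: [0.494, 0.2125, 0.1363]
eef_rot: [0.714, -0.7, 0.0, -0.0]
ft_force: [2.5, -1.6, 0.4]
finger_gap: 0.316
```

```bash
python3 - <<'E'
from h import *
im=optics.grab_frame("wrist"); cv2.imwrite("pics/w20.png",im[:,:,::-1])
im=optics.grab_frame("scene"); cv2.imwrite("pics/s20.png",cv2.resize(im[130:240,360:500,::-1],None,fx=5,fy=5))
go([.494,.2357,.135],271)
E
```

```text
shift [-23.3535  -0.5664   1.2426] turn [-0.0171  0.0231  0.1842] now [0.4939 0.2123 0.1362] F [ 1.9816 -0.6766  0.6822] j [ 0.3006  0.4657 -1.0318  1.9367  0.4736  1.0059  2.2143] t 23.5833
```

View pics/w20.png

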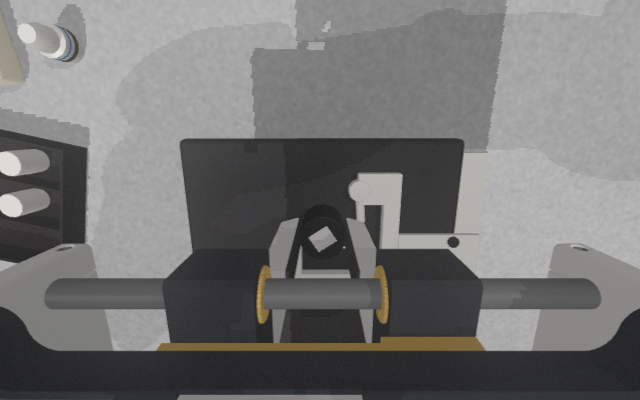

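View pics/s20.png

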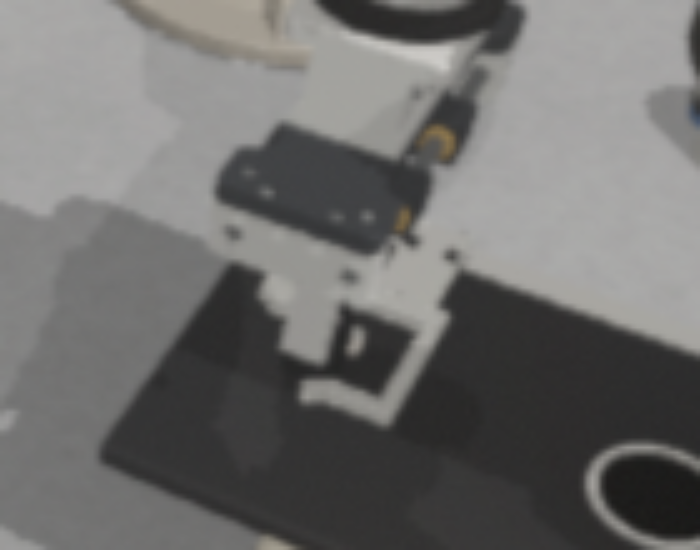

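step_arm(
  targets=[
    [-2,0,0,0,0,0],
    [-4,0,0,0,0,0],
    [-6,0,0,0,0,0],
    [-8,0,0,0,0,0],
    [-10,0,0,0,0,0],
    [-10,0,0,0,0,0],
  ],
)

```text
clock: 24.08
tool_pos: [0.4936, 0.2229, 0.1363]
eef_rot: [0.715, -0.7, -0.0, -0.0]
ft_force: [2.8, 0.4, 0.5]
finger_gap: 0.313
```

step_arm(
  targets=[
    [-2,0,0,0,0,0],
    [-4,0,0,0,0,0],
    [-5,0,0,0,0,0],
    [-5,0,0,0,0,0],
  ],
)

```text
clock: 24.42
tool_pos: [0.4935, 0.2276, 0.1363]
eef_rot: [0.714, -0.7, -0.0, -0.0]
ft_force: [3.3, 0.4, 0.6]
finger_gap: 0.313
```

step_arm(
  targets=[
    [-1,0,0,0,0,0],
    [-2,0,0,0,0,0],
    [-2,0,0,0,0,0],
  ],
)

```text
clock: 24.67
tool_pos: [0.4934, 0.2294, 0.1362]
eef_rot: [0.714, -0.7, -0.0, -0.0]
ft_force: [2.7, -0.6, 1.0]
finger_gap: 0.315
```

```bash
python3 - <<'E'
from h import *
im=optics.grab_frame("wrist"); cv2.imwrite("pics/w21.png",im[:,:,::-1])
im=optics.grab_frame("scene"); cv2.imwrite("pics/s21.png",cv2.resize(im[100:240,360:540,::-1],None,fx=4,fy=4))
go([.494,.2357,.135],271)
E
```

```text
shift [-6.3629 -0.7049  1.2204] turn [-0.0041  0.0207  0.1867] now [0.4934 0.2293 0.1362] F [3.0939 1.6651 0.5001] j [ 0.2632  0.4763 -1.0271  1.9228  0.4805  1.013   2.183 ] t 24.7667
```

View pics/w21.png

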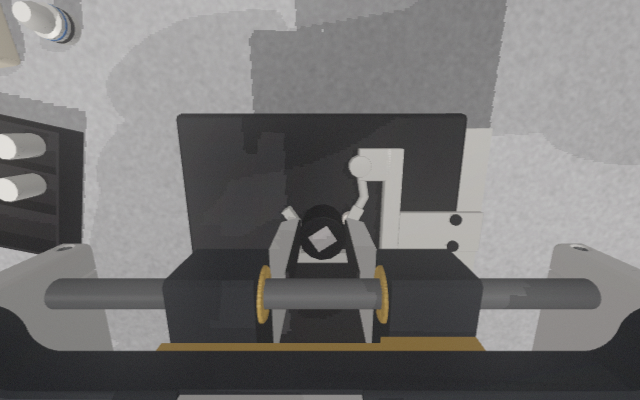

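View pics/s21.png

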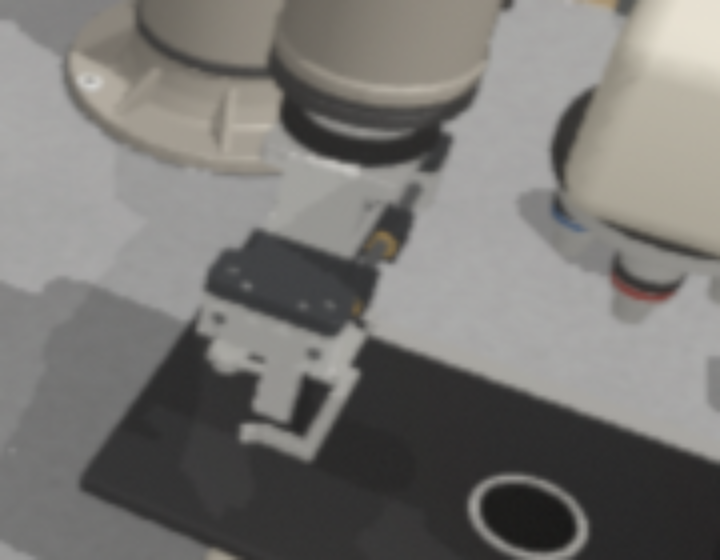

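step_arm(
  targets=[
    [-1,0,0,0,0,0],
    [-2,0,0,0,0,0],
    [-3,0,0,0,0,0],
    [-3,0,0,0,0,0],
  ],
)

```text
clock: 25.1
tool_pos: [0.4933, 0.2324, 0.1362]
eef_rot: [0.714, -0.7, -0.0, -0.0]
ft_force: [2.7, 1.4, 0.7]
finger_gap: 0.312
```

step_arm(
  targets=[
    [-1,0,0,0,0,0],
    [-1,0,0,0,0,0],
    [-1,0,0,0,0,0],
  ],
)

```text
clock: 25.35
tool_pos: [0.4933, 0.2333, 0.1362]
eef_rot: [0.714, -0.7, -0.0, -0.0]
ft_force: [2.4, 2.3, 0.6]
finger_gap: 0.312
```

step_arm(
  targets=[
    [-1,0,0,0,0,0],
    [-1,0,0,0,0,0],
    [-1,0,0,0,0,0],
  ],
)

```text
clock: 25.6
tool_pos: [0.4933, 0.2342, 0.1362]
eef_rot: [0.714, -0.7, -0.0, -0.0]
ft_force: [2.5, 1.6, 0.6]
finger_gap: 0.313
```

step_arm(
  targets=[
    [-1,0,0,0,0,0],
    [-1,0,0,0,0,0],
    [-1,0,0,0,0,0],
  ],
)

```text
clock: 25.85
tool_pos: [0.4933, 0.2347, 0.1361]
eef_rot: [0.714, -0.7, 0.0, 0.0]
ft_force: [2.7, -2.5, 1.2]
finger_gap: 0.31
```

step_arm(
  targets=[
    [-0.7,0,0,0,0,0],
    [-0.7,0,0,0,0,0],
    [-0.7,0,0,0,0,0],
  ],
)

```text
clock: 26.1
tool_pos: [0.4933, 0.235, 0.136]
eef_rot: [0.714, -0.7, 0.0, 0.001]
ft_force: [2.4, -4.6, 1.5]
finger_gap: 0.313
```

```bash
python3 - <<'E'
from h import *
im=optics.grab_frame("wrist"); cv2.imwrite("pics/w22.png",cv2.resize(im[100:350,220:420,::-1],None,fx=3,fy=2.4))
go([.494,.2357,.135],271)
E
```

```text
shift [-0.7156 -0.7319  1.0068] turn [ 0.0187 -0.0735  0.1504] now [0.4933 0.235  0.136 ] F [ 2.361  -5.2238  1.5351] j [ 0.2489  0.4805 -1.0243  1.9174  0.4838  1.0168  2.1708] t 26.15
```

View pics/w22.png

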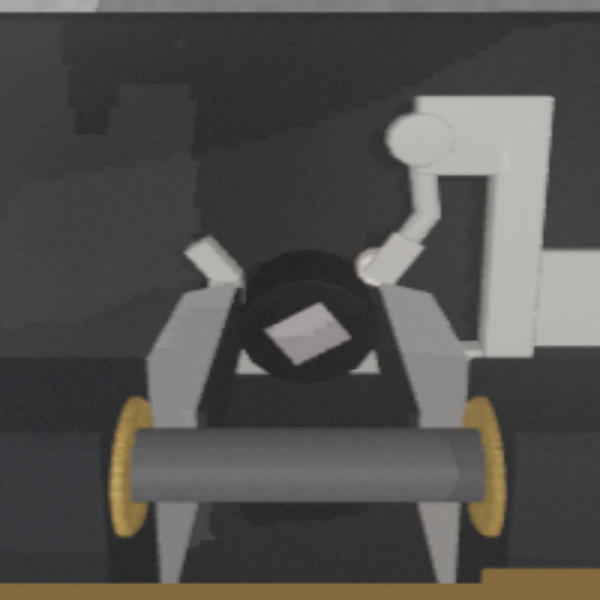

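step_arm(
  targets=[
    [0.6,0,0,0,0,0],
    [0.6,0,0,0,0,0],
  ],
)

```text
clock: 26.32
tool_pos: [0.4933, 0.2349, 0.1361]
eef_rot: [0.714, -0.7, 0.0, 0.0]
ft_force: [3.4, -3.4, 1.5]
finger_gap: 0.313
```

step_arm(
  targets=[
    [0,0,0,0,0,0],
    [0,0,0,0,0,0],
    [0,0,0,0,0,0],
    [0,0,0,0,0,0],
    [0,0,0,0,0,0],
    [0,0,0,0,0,0],
  ],
  hand=44,
)

```text
clock: 26.82
tool_pos: [0.4932, 0.2353, 0.1362]
eef_rot: [0.714, -0.7, -0.0, 0.0]
ft_force: [0.0, -0.2, -0.6]
finger_gap: 0.468
```

```bash
python3 - <<'E'
from h import *
im=optics.grab_frame("wrist"); cv2.imwrite("pics/w23.png",cv2.resize(im[100:350,220:420,::-1],None,fx=3,fy=2.4))
go([.494,.2357,.135],271)
E
```

```text
shift [-0.3862 -0.8016  1.1491] turn [0.008  0.0063 0.1849] now [0.4932 0.2353 0.1361] F [ 0.3725  0.0567 -0.054 ] j [ 0.2498  0.4802 -1.0252  1.9176  0.4831  1.0158  2.1719] t 26.8667
```

View pics/w23.png

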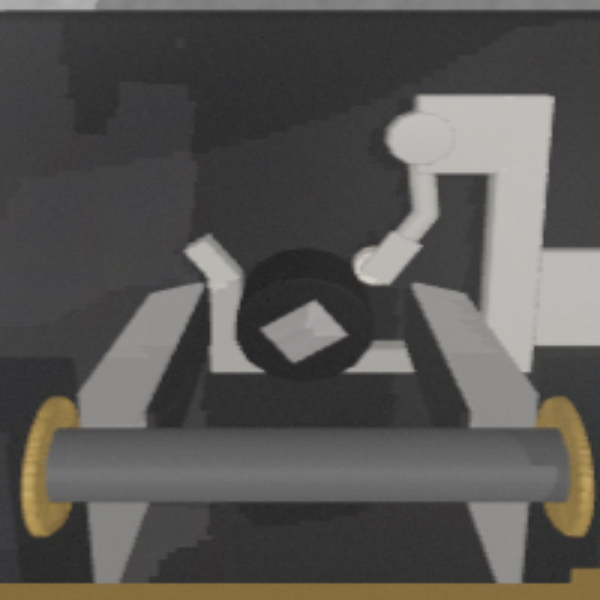

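step_arm(
  targets=[
    [0,0,-6,0,0,0],
    [0,0,-18,0,0,0],
    [0,0,-32,0,0,0],
    [10,0,-45,0,0,0],
    [35,0,-55,0,0,0],
    [65,0,-65,0,0,0],
    [100,0,-70,0,0,0],
    [135,0,-70,0,0,0],
    [135,0,-70,0,0,0],
  ],
)

```text
clock: 27.62
tool_pos: [0.497, 0.0935, 0.2073]
eef_rot: [0.712, -0.702, 0.001, 0.001]
ft_force: [1.5, -0.6, -0.5]
finger_gap: 0.466
```

step_arm(
  targets=[
    [0,-20,-10,0,0,0],
    [0,-50,-20,0,0,0],
    [0,-50,-20,0,0,0],
    [0,-50,-20,0,0,0],
  ],
)

```text
clock: 27.95
tool_pos: [0.5472, 0.1018, 0.2276]
eef_rot: [0.714, -0.7, -0.0, -0.001]
ft_force: [-0.6, 0.2, 0.1]
finger_gap: 0.467
```

```bash
python3 - <<'E'
from h import *
go([.494,.2357,.135],271)
im=optics.grab_frame("scene"); cv2.imwrite("pics/s24.png",cv2.resize(im[100:260,220:540,::-1],None,fx=2.4,fy=2.4)); cv2.imwrite("pics/s24m.png",cv2.resize(im[160:230,390:490,::-1],None,fx=7,fy=7,interpolation=cv2.INTER_CUBIC))
im=optics.grab_frame("top"); cv2.imwrite("pics/t24.png",cv2.resize(im[160:290,120:450,::-1],None,fx=2.4,fy=2.4)); cv2.imwrite("pics/t24m.png",cv2.resize(im[205:260,200:270,::-1],None,fx=8,fy=8,interpolation=cv2.INTER_CUBIC))
E
```

```text
shift [-134.7811   50.6738   92.6856] turn [-0.0758  0.0797  0.1491] now [0.5472 0.1018 0.2276] F [-0.6239  0.2397  0.1272] j [ 0.5605  0.3893 -1.0723  1.8027  0.3699  1.1691  2.5333] t 27.95
```

View pics/s24.png

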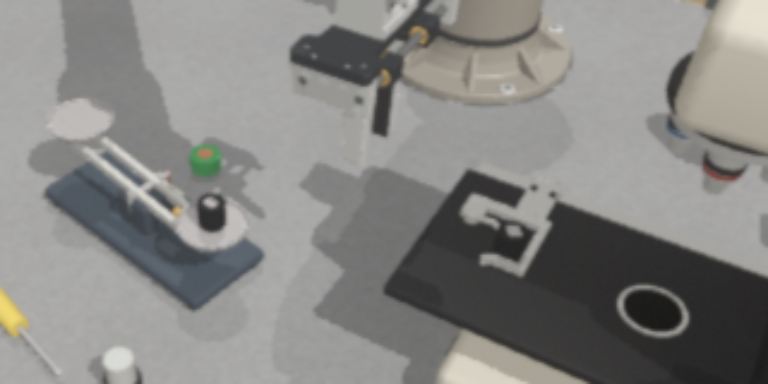

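View pics/s24m.png

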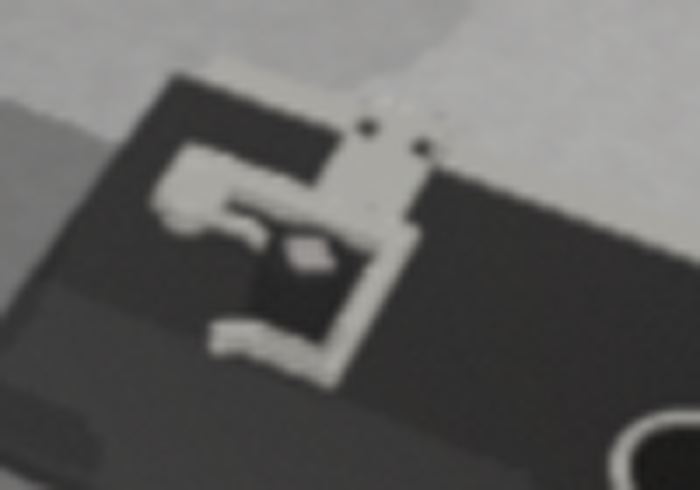

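View pics/t24.png

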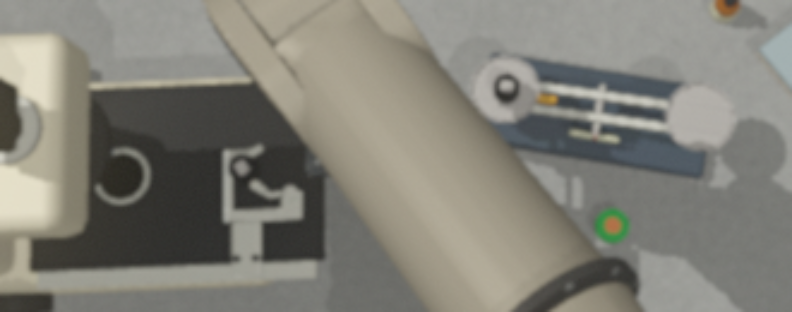

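View pics/t24m.png

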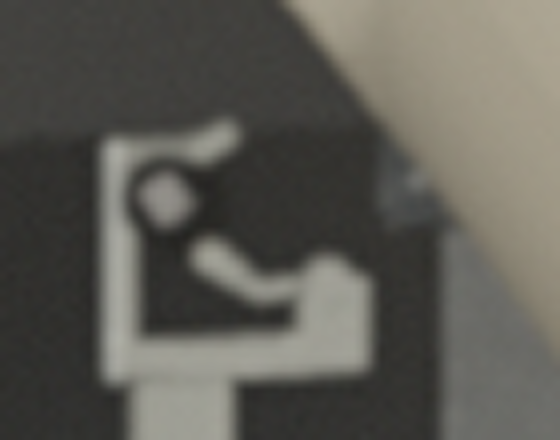

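```bash
python3 - <<'E'
from h import *
T=optics.camera_params("top");S=optics.camera_params("scene")
a=(200+165.5/8-.5,205+198.5/8-.5); b=(390+311.5/7-.5,160+254.5/7-.5)
print(tri([(T,a),(S,b)]), bot.get_obs()['ft_force'])
print(bot.close_job())
E
```

```text
(array([0.4936, 0.2345, 0.1502]), [np.float64(0.0004601047852888624), np.float64(0.00046010478528877083)]) [-0.8437  1.2886  0.7788]
the job is handed in; nothing more can be done
None
```

The steel mount is home in the corner of the specimen holder with the roller closed behind it. The lighter mount is still standing on its balance pan. I handed the job in at about 28 s.

- **Weighing:** I stood mount B on the −y pan and mount A on the +y pan. B's side dropped, so B is the steel one. It came off slowly, so A's pan went down gently.
- **Stage:** The plate was about 121 mm above the bench. While feeling for it I pressed up to about 8.7 N, then eased off.
- **Slide:** B went past the roller with about 3 N of side force. I felt the end stop at about 5 N and then let go. The roller pushed B the last bit against the rail.
- **Last checks:** From two cameras, the middle of B's top face is at (0.494, 0.235, 0.150) m. The expected home position was about (0.494, 0.236, 0.151) m. Both overview pictures show B in the corner and A upright on its pan. The gripper was clear of everything, with the wrist force at noise level (about 1 N).
- **Not checked or unreliable:** I judged the clip angle from the pictures only. The trained networks never found `seat_mid` and gave wrong hits for `stand_point`, so I worked those points out from the plate and holder edges. Several network reports on other things were wrong too, and I left them out.

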